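# Scoop the rosin lumps into the stoneware jar

### The arm

A 7-joint arm with a two-finger parallel gripper is mounted at the origin on the work surface. World frame = base frame: x ahead of the robot, y to its left, z up, the work surface at z = 0. Lengths are in m, angles in rad, forces in N, time in s.
With the tool pointing down it reaches from about 0.425 to 0.875 m from the base axis. Payload 4.7 kg.
Tool frame: the origin (TCP) lies between the finger pads; the fingertips stand 19 mm ahead of it and the grasp point (between the pads) is the TCP (ctrl.tip_extent is the distance from the TCP to the fingertips, in m); z points along the fingers, y is the line along which they close (so a half turn about z gives the same grasp; the last joint's range is limited). The gripper opens to 87 mm and grips with 3 to 60 N. Pads are 19 mm wide; open, the fingers measure 117 mm over their backs; the gripper's body (75 mm by 190 mm) begins 51 mm behind the grasp point.
Start: joints at [1.133, 0.321, -0.07, 1.45, 0.023, 1.371, -0.057], TCP at [0.284, -0.585, 0.242] pointing down, gripper open.
Joint ranges: [-2.86, 2.86], [-0.3, 2.09], [-1.38, 1.24], [0.06, 2.45], [-1.56, 4.7], [0.09, 2.05], [-2.69, 2.69]. Speed limits (rad/s): [2.57, 2.57, 3.14, 3.14, 3.14, 3.14, 3.14].

### API

Orientations are given as a rotation vector (axis times angle).
In Python, from bench import ctrl gives the robot as it stands.
- The arm moves only by the shell command python3 -m crank 'ROWS' [OPENING] [FORCE]. ROWS is JSON, a list of rows, each an object of numbers: "tx", "ty", "tz": the shift along the tool's x, y, z in mm; "turn": the turn about the tool's z in units of 5 degrees (1.0 is 5 degrees). In form: [{"tx": .., "ty": .., "tz": .., "turn": ..}, ...]. A call has 1 to 5 rows; each row is the pose to reach, as a shift and turn from the pose commanded when the call began, along the tool's axes at that moment; what a row does not reach only later rows make up. A row lasts 1/8 s, in which the tool goes at most 62.5 mm and 10.7 degrees, less where a joint would pass 70% of its speed; a pose out of reach is approached as far as the arm can. A call with a gripper value outside its range is refused whole. OPENING is the finger opening in mm, from 0 to 87, set as the call begins (- or left out, the last holds). The fingers move at their own pace and stop on an object; FORCE is the grip in N (left out, the last holds). Time passes only in rows, so rows that repeat a pose let the fingers close. It gives the time, the measured TCP pose, the force, the opening and the grip force at its end, in the units of the state.
- ctrl.get_state(): the state, without advancing time (a new reading comes with each control period).
- ctrl.get_image(name): name is "side" or "top" or "wrist"; returns (picture, depth): 384x512x3 uint8, red, green, blue; 384x512 float32, m along the optical axis (not along the pixel's ray), 0 where there is no reading.
- ctrl.camera_model(name): a dict with "intrinsics" (3x3 intrinsics, pixels), "dist_coeffs" ([k1, k2, p1, p2, k3] as OpenCV has them; the pictures are not rectified), "origin" and "orientation" of the camera in the world. Camera axes: x right, y down, z forward; pixel columns grow to the right and rows downward; lengths in m; the calibration is good to about 2 mm. A picture is of the moment at which its call begins: read the wrist's pose just before it. camera_model takes no time and is no camera call; for the wrist camera it gives the pose at the moment of the call.
- ctrl.close_job(): hands the job in; it is judged then, once.
Trained networks look in the newest picture that a camera, given by its name, has taken for a name from the list of things; names that differ only in an ending like _2 or _b are one class to them, and where a whole thing is asked for, a point or a joint stands for the part that bears it (a point fixed in the world has none). Each returns a list of dicts, best first, with "confidence" (0 to 1); they miss things now and then, are a little off and sometimes report something else, mostly with a low value. They report only what shows in the picture. A call takes as long as a camera call.
- ctrl.recognise(camera, query): "xyz" ([x, y, z] in m, in world coordinates, good to about 4 mm: the middle of the surface that is visible of it).
- ctrl.mark_of(camera, query): "xyz" ([x, y, z] in m, in world coordinates, good to about 4 mm: a listed point, or the origin of a listed thing).
The state is a dict: "time": time; "joint_positions": joint angles; "qd": joint speeds; "joint_torque": joint torques, N m; "position": TCP position; "tool_rot": TCP orientation; "ft_force": force on the tool from outside, world axes, zero at the start; "torque": the same for the moment, N m; "grip_width": opening from 0.0 (shut) to 1.0 (fully open); "grip_force": force on a finger pad.
Only numpy, scipy, OpenCV 4.12 (cv2) and the standard library are available. Lean on these libraries where they do the work, as an engineer would, in place of code of your own. Each camera call takes 0.05 s, during which the arm holds its last target. There are 200 camera calls.

### The job

Put the rosin away: lift the brittle stoneware lid off the jar with a light grip and set it gently on the round cork mat, then use the scoop to bring every amber lump from the trough into the jar, without touching the lumps with the fingers or leaning the scoop on the jar. Finish by setting the lid gently back on the jar, properly seated, and standing the scoop flat and roughly central on its rubber mat; leave the other things where they are.

Things in the scene. Friction and masses are not known exactly. Their poses are not given: they have to be found in the camera images.
- jar: round white stoneware jar, loose, 1.3 kg, outside diameter 144 mm, wall 6, height 85 mm, inner floor 6 mm above its underside; chips if the scoop bears on it harder than about 15 N. Origin: centre of its underside, z up
- lid: white stoneware lid, 0.35 kg: disc 152 mm across (z 8 to 16 mm) over a plug 114 across and 8 deep (loose in the jar's 130 mm mouth); on top a round upright knob, 28 across, z 16 to 46 mm. Origin: centre of the plug's underside; seated, 77 mm above the jar's. Brittle: cracks if squeezed by the fingers, or knocked on jar or mat, over about 25 N
- cork_mat: round cork mat fixed on the bench, 170 mm across, 5 thick; the lid's place while it is off. Origin: centre of its underside
- scoop_mat: rectangular black rubber mat fixed on the bench, 170 x 140 mm (x, y), 3 thick: the scoop's place. Origin: centre of its underside
- scoop: sheet steel scoop, 0.22 kg, on its flat pan. Origin: centre of the pan's underside, x to the open nose. Pan 92 mm long, 80 wide, sheet 2 thick; sides 36 high (front 30 mm: 20), back wall 38 high at x = -45. Upright wooden grip centred on x = -50: 15 thick along x, 38 wide along y, z 48 to 120 mm; a steel neck 28 wide under it. Best held with one finger before, one behind
- scoop_grip (a point): middle of the scoop's wooden grip, 50 mm behind and 90 mm above the scoop's origin
- trough: long aluminium trough fixed on the bench, x along its length. Origin: centre of its underside. Floor 280 x 96 mm inside, 4 mm above the bench; side walls 4 thick, upright; the ends slope outward at 55 degrees; 56 mm high all round, 359 mm long overall. The lumps start towards its two ends, with a clear stretch in the middle
- lump1: amber rosin lump, rounded and chunky, about 33 mm across and 29 to 33 high, 28 g (absent in some runs). Origin: its middle
- lump2: amber rosin lump, rounded and chunky, about 33 mm across and 29 to 33 high, 28 g (absent in some runs). Origin: its middle
- lump3: amber rosin lump, rounded and chunky, about 33 mm across and 29 to 33 high, 28 g (absent in some runs). Origin: its middle
- lump4: amber rosin lump, rounded and chunky, about 33 mm across and 29 to 33 high, 28 g (absent in some runs). Origin: its middle
- lump5: amber rosin lump, rounded and chunky, about 33 mm across and 29 to 33 high, 28 g (absent in some runs). Origin: its middle
- lump6: amber rosin lump, rounded and chunky, about 33 mm across and 29 to 33 high, 28 g (absent in some runs). Origin: its middle
- lump7: amber rosin lump, rounded and chunky, about 33 mm across and 29 to 33 high, 28 g (absent in some runs). Origin: its middle
- lump8: amber rosin lump, rounded and chunky, about 33 mm across and 29 to 33 high, 28 g (absent in some runs). Origin: its middle
- ink_can_a: a plain steel ink can, 72 mm across, 60 high; a bystander, leave it alone. Origin: on its underside
- ink_can_b: a grey ink can, 72 mm across, 60 high; a bystander, leave it alone. Origin: on its underside
- brayer: a hand roller with a black roller 110 mm wide and a wooden handle; a bystander, leave it alone. Origin: on its underside
- ink_knife: an ink knife lying flat; a bystander, leave it alone. Origin: on its underside

How it is judged:
On the way, in this order (a step that is already met when the one before it is completed fails the run):
1. the lid lies released on the cork mat (horizontal distance between lid and cork_mat below 0.05 m and height (world z) of lid below 0.009 m and angle between lid's own z axis and vertical below 0.06 rad and contact force between the fingers and lid below 0.1 N and linear speed of lid below 0.02 m/s), for 0.2 s.
2. all the lumps are in the open jar (horizontal distance between each of lump1, lump2, lump3, lump4, lump5, lump6, lump7, lump8 and jar below 0.062 m and z of lump1 in the frame of jar between 0.004 and 0.075 m and z of lump2 in the frame of jar between 0.004 and 0.075 m and z of lump3 in the frame of jar between 0.004 and 0.075 m and z of lump4 in the frame of jar between 0.004 and 0.075 m and z of lump5 in the frame of jar between 0.004 and 0.075 m and z of lump6 in the frame of jar between 0.004 and 0.075 m and z of lump7 in the frame of jar between 0.004 and 0.075 m and z of lump8 in the frame of jar between 0.004 and 0.075 m and horizontal distance between lid and jar above 0.1 m), for 0.3 s.
3. the lid is seated on the jar again and released (horizontal distance between lid and jar below 0.012 m and z of lid in the frame of jar between 0.073 and 0.081 m and angle between lid's own z axis and vertical below 0.05 rad and contact force between the fingers and lid below 0.1 N and linear speed of lid below 0.02 m/s), for 0.2 s.
At the end, for the whole second after the job is handed in: every lump present lies inside the jar; the lid is seated on the jar (centred within 12 mm, level, all the way down), released and still; the scoop stands flat on its rubber mat, its pan's centre within 50 mm of the mat's centre, released and still (all of step 3 and horizontal distance between each of lump1, lump2, lump3, lump4, lump5, lump6, lump7, lump8 and jar below 0.062 m and z of lump1 in the frame of jar between 0.004 and 0.075 m and z of lump2 in the frame of jar between 0.004 and 0.075 m and z of lump3 in the frame of jar between 0.004 and 0.075 m and z of lump4 in the frame of jar between 0.004 and 0.075 m and z of lump5 in the frame of jar between 0.004 and 0.075 m and z of lump6 in the frame of jar between 0.004 and 0.075 m and z of lump7 in the frame of jar between 0.004 and 0.075 m and z of lump8 in the frame of jar between 0.004 and 0.075 m and horizontal distance between scoop and scoop_mat below 0.05 m and height (world z) of scoop below 0.008 m and angle between scoop's own z axis and vertical below 0.08 rad and contact force between the fingers and scoop below 0.1 N and linear speed of scoop below 0.02 m/s); the robot touches nothing.
It fails at once if the stoneware lid is squeezed hard by the fingers (over 25 N) (contact force between the fingers and lid above 25 N).
It fails at once if the lid is knocked on the jar or set down hard (over 25 N) (contact force between lid and jar above 25 N or contact force between lid and cork_mat above 25 N).
It fails at once if the scoop bears hard on the jar (over 15 N) (contact force between scoop and jar above 15 N).
It fails at once if the fingers touch a lump (contact force between the fingers and lump1 above 0.5 N or contact force between the fingers and lump2 above 0.5 N or contact force between the fingers and lump3 above 0.5 N or contact force between the fingers and lump4 above 0.5 N or contact force between the fingers and lump5 above 0.5 N or contact force between the fingers and lump6 above 0.5 N or contact force between the fingers and lump7 above 0.5 N or contact force between the fingers and lump8 above 0.5 N).
It fails at once if a bystander is disturbed (moved over 3 cm) (distance of any of ink_can_a, ink_can_b, brayer, ink_knife from where it was at the start of the episode above 0.03 m).
Of lump1, lump2, lump3, lump4, lump5, lump6, lump7, lump8 only 4 to 8 are there at a start; the rules pass over those that are not, and their reading is None.
At some moment in a run one of scoop may be knocked a few centimetres aside while the robot is not near it.
It also fails if it takes over 210 s, if anything falls off the work surface, if the arm or the gripper's body presses on something with over 40 N, if the wrist force passes 120 N, or if a joint passes its speed limit or range.

## Working session

There is one attempt and no reset: what is moved stays moved. The work goes in short steps, Python scripts to look and compute and a shell command to move; the robot and the scene stay as the last step left them, time stands still between calls to the robot, and variables do not carry over. Pictures are saved under pics/ and viewed, at most 14 in all, crops included, and the job is handed in when it is done.

```bash
ls; mkdir -p pics
cat > h.py <<'E'
import numpy as np, cv2, json
from scipy.spatial.transform import Rotation as R
from bench import ctrl
def rotm(o):
    o=np.array(o,float)
    return o if o.shape==(3,3) else R.from_rotvec(o).as_matrix()
def snap(cam,fn=None):
    m=ctrl.camera_model(cam); im,d=ctrl.get_image(cam)
    if fn: cv2.imwrite('pics/'+fn,im[:,:,::-1])
    return m,im,d
def cloud(m,d):
    K=np.array(m['intrinsics']);h,w=d.shape
    u,v=np.meshgrid(np.arange(w),np.arange(h))
    p=cv2.undistortPoints(np.stack([u,v],-1).reshape(-1,1,2).astype(float),K,np.array(m['dist_coeffs'])).reshape(h,w,2)
    P=np.dstack([p*d[...,None],d])@rotm(m['orientation']).T+np.array(m['origin']); P[d==0]=np.nan
    return P
def rel(goal,yaw=None):
    "goal TCP xyz -> tool-axis shift in mm from measured pose"
    s=ctrl.get_state(); Rm=R.from_rotvec(s['tool_rot']).as_matrix()
    return np.round(Rm.T@(np.array(goal)-s['position'])*1000,1)
E
python3 - <<'E'
from h import *
for c in('top','side'):
    m,im,d=snap(c,c+'0.png'); print(c,np.round(m['origin'],3),np.round(rotm(m['orientation']),2).tolist())
    P=cloud(m,d); np.save(c+'0.npy',P)
    for q in ['jar','lid','cork_mat','scoop_mat','scoop','scoop_grip','trough','lump1','ink_can_a','brayer','ink_knife']:
        print(q,[(np.round(r['xyz'],3).tolist(),round(r['confidence'],2)) for r in ctrl.mark_of(c,q) if r['confidence']>.3])
s=ctrl.get_state();print(s,R.from_rotvec(s['tool_rot']).as_matrix().round(3))
E
```

```text
pics
top [0.399 0.008 1.153] [[-0.02, -1.0, 0.09], [-1.0, 0.02, 0.0], [-0.01, -0.09, -1.0]]
jar [([0.452, 0.127, 0.018], 0.43)]
lid [([0.68, -0.194, 0.004], 0.72), ([0.496, -0.344, 0.08], 0.59), ([0.512, 0.392, 0.089], 0.41)]
cork_mat [([0.679, -0.016, -0.005], 0.68)]
scoop_mat [([0.551, 0.358, 0.0], 0.75), ([0.446, -0.116, 0.016], 0.44)]
scoop [([0.538, 0.35, 0.004], 0.58)]
scoop_grip [([0.512, 0.394, 0.092], 0.73), ([0.449, -0.0, 0.002], 0.43)]
trough [([0.451, 0.004, 0.004], 0.74), ([0.438, -0.081, 0.016], 0.55)]
lump1 [([0.452, 0.124, 0.016], 0.64), ([0.497, -0.107, 0.018], 0.56), ([0.487, -0.064, 0.02], 0.55), ([0.419, 0.074, 0.016], 0.5), ([0.447, -0.117, 0.019], 0.5), ([0.408, 0.113, 0.022], 0.47), ([0.462, 0.089, 0.017], 0.44), ([0.438, -0.076, 0.018], 0.41)]
ink_can_a [([0.68, -0.19, 0.004], 0.76), ([0.44, -0.078, 0.018], 0.63), ([0.687, 0.192, -0.001], 0.56)]
brayer [([0.316, 0.389, -0.002], 0.58)]
ink_knife [([0.316, -0.301, -0.004], 0.88)]
side [ 0.312 -0.756  0.923] [[0.97, -0.19, 0.16], [-0.25, -0.7, 0.67], [-0.01, -0.69, -0.72]]
jar [([0.5, -0.341, 0.004], 0.8)]
lid [(
[... 822 characters left out ...]
1798, -0.05692315]), 'qd': array([ 3.07942151e-04, -5.75245439e-04,  1.39357366e-03, -5.08436833e-04,
        8.92253027e-04,  2.48061213e-04,  9.81713913e-06]), 'joint_torque': array([-7.40571322e-04, -4.91110897e+01, -4.03253948e-01, -3.12770998e+01,
       -6.35369634e-02,  3.35784350e-02,  3.35923119e-05]), 'position': array([ 0.28374729, -0.58479679,  0.24157076]), 'tool_rot': array([ 3.06174109e+00,  7.03620929e-01, -6.19238596e-05]), 'ft_force': array([-3.91937273e-01, -2.11385701e-04, -5.37406113e-02]), 'torque': array([-0.00619937,  0.02824906, -0.03064814]), 'grip_force': 0.0, 'grip_width': 1.0007134991237259} [[ 0.9    0.437 -0.   ]
 [ 0.437 -0.9   -0.   ]
 [-0.     0.    -1.   ]]
```

View pics/top0.png

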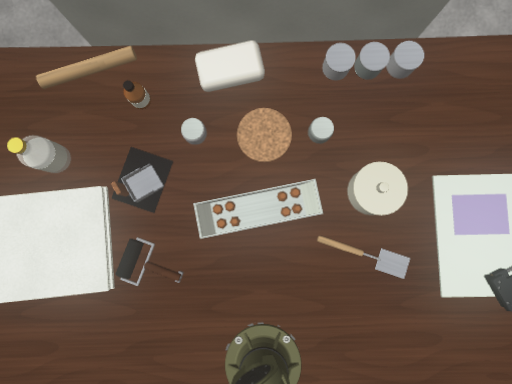

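View pics/side0.png

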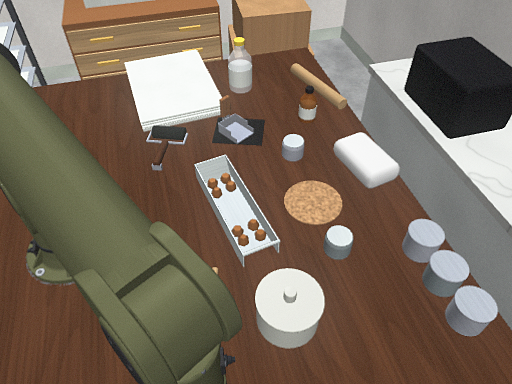

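Run:
```python
from h import *
from scipy import ndimage
for c in('top','side'):
    P=np.load(c+'0.npy'); z=P[...,2]
    for name,(cx,cy,r),(z0,z1) in [('lid disc',(.498,-.342,.1),(.085,.101)),('knob',(.498,-.342,.05),(.115,.135)),('cork',(.68,-.016,.11),(.003,.009)),
      ('grip',(.511,.394,.05),(.112,.13)),('pan',(.54,.35,.1),(-.002,.009)),('cans',(.68,-.19,.06),(.055,.065))]:
        k=(np.hypot(P[...,0]-cx,P[...,1]-cy)<r)&(z>z0)&(z<z1)
        if k.sum()<5: print(c,name,k.sum());continue
        q=P[k]; (bx,by),br=cv2.minEnclosingCircle((q[:,:2]*1000).astype(np.float32)); rc=cv2.minAreaRect((q[:,:2]*1000).astype(np.float32))
        print(c,name,k.sum(),'circ',round(bx),round(by),round(br),'z',np.round(np.median(q[:,2]),4),'rect',np.round(rc[0]),np.round(rc[1]),round(rc[2]))
    # trough rim
    k=(np.hypot(P[...,0]-.45,P[...,1])<.22)&(z>.05)&(z<.062)
    rc=cv2.minAreaRect((P[k][:,:2]*1000).astype(np.float32)); print(c,'trough',rc, np.median(z[k]))
```

```text
top lid disc 2152 circ 499 -342 76 z 0.0918 rect [ 498. -343.] [149. 147.] 43
top knob 84 circ 498 -342 14 z 0.1215 rect [ 499. -342.] [26. 25.] 55
top cork 1468 circ 682 -16 108 z 0.0048 rect [675. -16.] [203. 187.] 62
top grip 82 circ 513 391 18 z 0.1209 rect [513. 391.] [36. 16.] 30
top pan 2464 circ 540 350 100 z 0.0019 rect [541. 350.] [197. 197.] 89
top cans 366 circ 683 -195 33 z 0.0588 rect [ 685. -194.] [62. 61.] 89
top trough ((450.6461486816406, 2.5666046142578125), (104.31597900390625, 367.4085998535156), 10.079660415649414) 0.05450678602243131
side lid disc 3337 circ 497 -341 77 z 0.0932 rect [ 496. -342.] [150. 150.] 6
side knob 134 circ 497 -342 14 z 0.1225 rect [ 497. -342.] [25. 26.] 75
side cork 1797 circ 680 -16 109 z 0.0053 rect [686. -10.] [200. 211.] 61
side grip 59 circ 511 392 20 z 0.12 rect [512. 391.] [39. 17.] 28
side pan 1254 circ 540 350 100 z 0.0028 rect [540. 345.] [198. 188.] 1
side cans 432 circ 682 -191 35 z 0.0601 rect [ 683. -191.] [64. 65.] 17
side trough ((448.7691345214844, 5.679168701171875), (105.80984497070312, 368.69537353515625), 10.359010696411133) 0.05522232500910429
```

Run:
```python
from h import *
print(rel([.498,-.342,.20]))
```

```text
[ 298.8 -124.9   41.6]
```

```bash
python3 -m crank '[{"tx":55,"ty":-23,"tz":8},{"tx":110,"ty":-46,"tz":16},{"tx":165,"ty":-69,"tz":24},{"tx":220,"ty":-92,"tz":32},{"tx":275,"ty":-115,"tz":40}]' 70 10
python3 - <<'E'
from h import *
print(rel([.498,-.342,.114]))
E
```

```text
[ 298.8 -124.9  127.6]$[0]: bad value
```

```bash
python3 -m crank '[{"tx":55,"ty":-23,"tz":8,"turn":0},{"tx":110,"ty":-46,"tz":16,"turn":0},{"tx":165,"ty":-69,"tz":24,"turn":0},{"tx":220,"ty":-92,"tz":32,"turn":0},{"tx":275,"ty":-115,"tz":40,"turn":0}]' 70 10
python3 - <<'E'
from h import *
print(rel([.498,-.342,.115]))
E
```

```text
time: 1.82
position: [0.4821, -0.3598, 0.2016]
tool_rot: [3.061, 0.703, 0.001]
ft_force: [0.8, -0.5, 0.5]
grip_width: 0.808
grip_force: 0.0
[22.1 -9.2 86.6]
```

```bash
python3 -m crank '[{"tx":22,"ty":-9,"tz":20,"turn":0},{"tx":22,"ty":-9,"tz":50,"turn":0},{"tx":22,"ty":-9,"tz":75,"turn":0},{"tx":22,"ty":-9,"tz":87,"turn":0},{"tx":22,"ty":-9,"tz":87,"turn":0}]'
python3 -m crank '[{"tx":0,"ty":0,"tz":0,"turn":0},{"tx":0,"ty":0,"tz":0,"turn":0},{"tx":0,"ty":0,"tz":0,"turn":0},{"tx":0,"ty":0,"tz":0,"turn":0},{"tx":0,"ty":0,"tz":0,"turn":0}]' 20 9
```

```text
time: 2.45
position: [0.4969, -0.3437, 0.1145]
tool_rot: [-3.062, -0.703, 0.0]
ft_force: [0.5, 0.2, 0.7]
grip_width: 0.805
grip_force: 0.0
time: 3.08
position: [0.4967, -0.3433, 0.1145]
tool_rot: [-3.061, -0.703, 0.0]
ft_force: [-1.7, 3.4, 2.7]
grip_width: 0.323
grip_force: 2.0
```

```bash
python3 -m crank '[{"tx":0,"ty":0,"tz":0,"turn":0},{"tx":0,"ty":0,"tz":-5,"turn":0},{"tx":0,"ty":0,"tz":-15,"turn":0},{"tx":0,"ty":0,"tz":-30,"turn":0},{"tx":0,"ty":0,"tz":-45,"turn":0}]'
python3 - <<'E'
from h import *
print(ctrl.get_state()['ft_force'],rel([.680,-.016,.160]))
E
```

```text
time: 3.7
position: [0.4971, -0.3437, 0.161]
tool_rot: [3.061, 0.703, 0.001]
ft_force: [-0.4, -0.7, -3.3]
grip_width: 0.32
grip_force: 9.0
[-0.36836943 -0.67416664 -3.3174189 ] [ 307.7 -215.     0.9]
```

```bash
python3 -m crank '[{"tx":20,"ty":-14,"tz":0,"turn":0},{"tx":53,"ty":-37,"tz":0,"turn":0},{"tx":86,"ty":-60,"tz":0,"turn":0},{"tx":119,"ty":-83,"tz":0,"turn":0},{"tx":152,"ty":-106,"tz":0,"turn":0}]'
python3 -m crank '[{"tx":33,"ty":-23,"tz":0,"turn":0},{"tx":66,"ty":-46,"tz":0,"turn":0},{"tx":99,"ty":-69,"tz":0,"turn":0},{"tx":132,"ty":-92,"tz":0,"turn":0},{"tx":152,"ty":-107,"tz":0,"turn":0}]'
python3 - <<'E'
from h import *
print(rel([.680,-.016,.043]))
E
```

```text
time: 4.32
position: [0.5882, -0.181, 0.1609]
tool_rot: [3.061, 0.703, 0.002]
ft_force: [0.7, 0.3, -2.7]
grip_width: 0.319
grip_force: 9.0
time: 4.95
position: [0.6784, -0.0164, 0.1607]
tool_rot: [-3.06, -0.707, -0.003]
ft_force: [0.7, -0.0, -4.5]
grip_width: 0.316
grip_force: 9.0
[  1.4   0.4 117.7]
```

```bash
python3 -m crank '[{"tx":1,"ty":0,"tz":25,"turn":0},{"tx":1,"ty":0,"tz":55,"turn":0},{"tx":1,"ty":0,"tz":85,"turn":0},{"tx":1,"ty":0,"tz":100,"turn":0},{"tx":1,"ty":0,"tz":108,"turn":0}]'
python3 -m crank '[{"tx":0,"ty":0,"tz":2,"turn":0},{"tx":0,"ty":0,"tz":4,"turn":0},{"tx":0,"ty":0,"tz":6,"turn":0},{"tx":0,"ty":0,"tz":7.5,"turn":0},{"tx":0,"ty":0,"tz":9,"turn":0}]'
```

```text
time: 5.58
position: [0.6784, -0.019, 0.0515]
tool_rot: [3.062, 0.703, 0.0]
ft_force: [-0.1, -0.3, -2.6]
grip_width: 0.318
grip_force: 9.0
time: 6.2
position: [0.6783, -0.0188, 0.0426]
tool_rot: [3.062, 0.704, 0.0]
ft_force: [0.1, -1.2, 0.8]
grip_width: 0.317
grip_force: 9.0
```

```bash
python3 -m crank '[{"tx":0,"ty":0,"tz":0,"turn":0},{"tx":0,"ty":0,"tz":0,"turn":0},{"tx":0,"ty":0,"tz":0,"turn":0},{"tx":0,"ty":0,"tz":-30,"turn":0},{"tx":0,"ty":0,"tz":-80,"turn":0}]' 70
python3 -m crank '[{"tx":0,"ty":0,"tz":-60,"turn":0},{"tx":0,"ty":0,"tz":-115,"turn":0}]'
python3 - <<'E'
from h import *
m,im,d=snap('top','top1.png')
for q in ['lid','scoop','scoop_grip']:
    print(q,[(np.round(r['xyz'],3).tolist(),round(r['confidence'],2)) for r in ctrl.mark_of('top',q) if r['confidence']>.3])
P=cloud(m,d)
for n,c,zz in (('knob',(.678,-.019),(.042,.06)),('grip',(.512,.391),(.112,.13))):
    k=(np.hypot(P[...,0]-c[0],P[...,1]-c[1])<.06)&(P[...,2]>zz[0])&(P[...,2]<zz[1]); q=(P[k][:,:2]*1000).astype(np.float32)
    print(n,k.sum(),cv2.minAreaRect(q) if k.sum() else '')
for H in (-56,-60): print(rel([.5125,.3915,.24]))
E
```

```text
time: 6.82
position: [0.6767, -0.0189, 0.1213]
tool_rot: [-3.061, -0.704, 0.007]
ft_force: [0.2, -0.6, -0.2]
grip_width: 0.768
grip_force: 0.0
time: 7.08
position: [0.6783, -0.0187, 0.24]
tool_rot: [3.061, 0.704, 0.002]
ft_force: [0.4, 0.0, -0.1]
grip_width: 0.802
grip_force: 0.0
lid [([0.677, -0.018, 0.009], 0.65)]
scoop [([0.54, 0.347, 0.004], 0.64)]
scoop_grip [([0.514, 0.394, 0.088], 0.59)]
knob 0 
grip 78 ((512.689453125, 391.4929504394531), (35.909088134765625, 15.808469772338867), 30.170211791992188)
[  29.3 -441.7   -1.3]
[  29.3 -441.7   -1.3]
```

```bash
python3 -m crank '[{"tx":3,"ty":-45,"tz":0,"turn":-2},{"tx":6,"ty":-95,"tz":0,"turn":-4},{"tx":9,"ty":-145,"tz":0,"turn":-6},{"tx":12,"ty":-195,"tz":0,"turn":-8},{"tx":15,"ty":-245,"tz":0,"turn":-10}]' 70
python3 - <<'E'
from h import *
s=ctrl.get_state();T=R.from_rotvec(s['tool_rot']).as_matrix();print(rel([.5125,.3915,.24]),np.degrees(np.arctan2(T[1,0],T[0,0])))
E
```

```text
time: 7.9
position: [0.5831, 0.2091, 0.2354]
tool_rot: [-2.471, -1.938, 0.005]
ft_force: [1.2, 0.2, 0.3]
grip_width: 0.803
grip_force: 0.0
[ 160.3 -112.1   -4.6] 76.2161817607592
```

```bash
python3 -m crank '[{"tx":40,"ty":-28,"tz":0,"turn":-2},{"tx":80,"ty":-56,"tz":0,"turn":-4},{"tx":120,"ty":-84,"tz":0,"turn":-6},{"tx":160,"ty":-112,"tz":-4,"turn":-8},{"tx":160,"ty":-112,"tz":-4,"turn":-9}]' 70
python3 - <<'E'
from h import *
s=ctrl.get_state();T=R.from_rotvec(s['tool_rot']).as_matrix();
m,im,d=snap('wrist','w1.png');P=cloud(m,d)
k=(np.hypot(P[...,0]-.512,P[...,1]-.391)<.06)&(P[...,2]>.112)&(P[...,2]<.13); q=(P[k][:,:2]*1000).astype(np.float32)
print(k.sum(),cv2.minAreaRect(q) if k.sum() else '',np.nanmedian(P[k][:,2]) if k.sum() else 0)
print(rel([.5125,.3915,.081]),np.degrees(np.arctan2(T[1,0],T[0,0])),s['joint_positions'].round(2))
E
```

```text
time: 8.52
position: [0.5104, 0.3956, 0.2399]
tool_rot: [-1.53, -2.739, 0.001]
ft_force: [0.1, -0.2, 0.5]
grip_width: 0.802
grip_force: 0.0
638 ((513.2364501953125, 393.08392333984375), (37.244468688964844, 15.20622444152832), 29.38773536682129) 0.12237126309048196
[-1.400e+00 -1.000e-01  1.585e+02] 121.61208082326246 [-0.07  0.43 -0.84  1.44  0.32  1.41 -0.37]
```

View pics/w1.png

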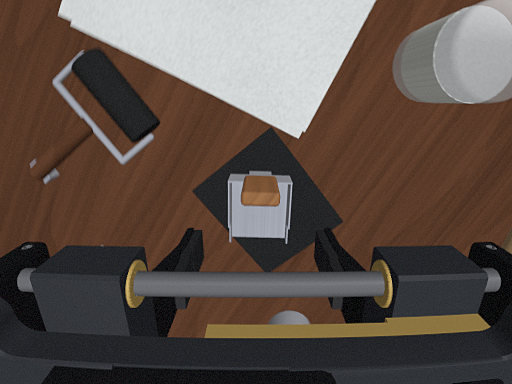

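```bash
python3 -m crank '[{"tx":-1,"ty":0,"tz":40,"turn":0.3},{"tx":-1,"ty":0,"tz":90,"turn":0.3},{"tx":-1,"ty":0,"tz":130,"turn":0.3},{"tx":-1,"ty":0,"tz":150,"turn":0.3},{"tx":-1,"ty":0,"tz":159,"turn":0.3}]' 70
python3 -m crank '[{"tx":0,"ty":0,"tz":0,"turn":0},{"tx":0,"ty":0,"tz":0,"turn":0},{"tx":0,"ty":0,"tz":0,"turn":0},{"tx":0,"ty":0,"tz":0,"turn":0},{"tx":0,"ty":0,"tz":0,"turn":0}]' 30 60
python3 -m crank '[{"tx":0,"ty":0,"tz":0,"turn":0},{"tx":0,"ty":0,"tz":-5,"turn":0},{"tx":0,"ty":0,"tz":-15,"turn":0},{"tx":0,"ty":0,"tz":-40,"turn":0},{"tx":0,"ty":0,"tz":-80,"turn":0}]'
python3 - <<'E'
from h import *
snap('side','s1.png');snap('wrist','w2.png')
a=cv2.imread('pics/s1.png')[60:230,120:340];b=cv2.imread('pics/w2.png')
cv2.imwrite('pics/c1.png',np.hstack([cv2.resize(a,(390,301)),cv2.resize(b,(400,301))]))
E
```

```text
time: 9.2
position: [0.5154, 0.389, 0.0811]
tool_rot: [-1.586, -2.711, 0.003]
ft_force: [-0.0, -0.1, -0.2]
grip_width: 0.804
grip_force: 0.0
time: 9.82
position: [0.5158, 0.39, 0.0832]
tool_rot: [1.585, 2.712, 0.001]
ft_force: [-0.8, 0.2, 2.4]
grip_width: 0.428
grip_force: 60.0
time: 10.45
position: [0.5149, 0.3888, 0.1619]
tool_rot: [-1.585, -2.711, 0.005]
ft_force: [0.3, 0.1, -2.2]
grip_width: 0.433
grip_force: 60.0
```

View pics/c1.png

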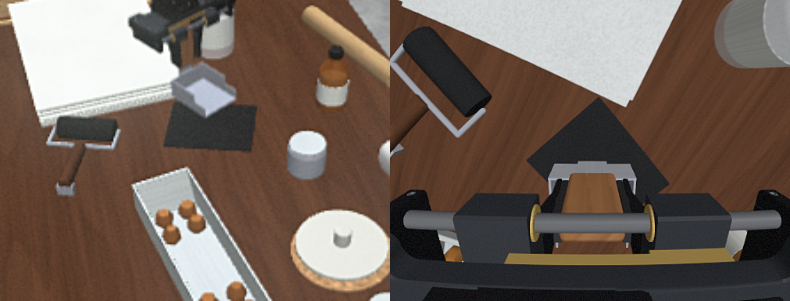

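```bash
python3 -m crank '[{"tx":0,"ty":0,"tz":-30,"turn":0},{"tx":0,"ty":0,"tz":-30,"turn":0},{"tx":0,"ty":0,"tz":-30,"turn":0},{"tx":0,"ty":0,"tz":-30,"turn":0}]' - 8
python3 - <<'E'
from h import *
snap('side','s2.png')
E
python3 -m crank '[{"tx":0,"ty":0,"tz":0,"turn":0},{"tx":0,"ty":0,"tz":0,"turn":0},{"tx":0,"ty":0,"tz":0,"turn":0},{"tx":0,"ty":0,"tz":0,"turn":0}]' - 4
python3 - <<'E'
from h import *
snap('side','s3.png')
f=lambda n:cv2.resize(cv2.imread(n)[40:170,140:300],(400,325))
cv2.imwrite('pics/c2.png',np.hstack([f('pics/s2.png'),f('pics/s3.png')]))
E
```

```text
time: 11.05
position: [0.5151, 0.3892, 0.1907]
tool_rot: [-1.585, -2.711, 0.004]
ft_force: [-0.4, 0.5, -2.1]
grip_width: 0.437
grip_force: 8.0
time: 11.6
position: [0.5157, 0.3898, 0.1925]
tool_rot: [1.585, 2.712, 0.0]
ft_force: [-0.9, -0.5, -2.2]
grip_width: 0.436
grip_force: 4.0
```

View pics/c2.png

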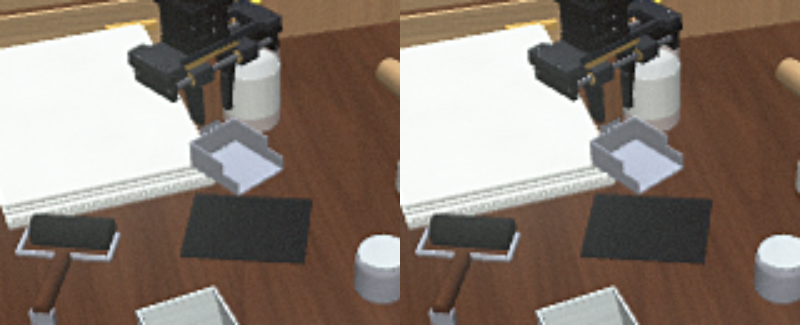

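```bash
cat >> h.py <<'E'
def pitch(cam='side'):
    """Fit scoop pan plane: points 40-110 mm below TCP, 0-110 mm ahead of the tool x-axis (B: scoop x=-tool x)"""
    s=ctrl.get_state();T=R.from_rotvec(s['tool_rot']).as_matrix()
    m,im,d=snap(cam);Q=(cloud(m,d)-s['position'])@T   # tool frame
    return Q
def planefit(Q,sgn,lat=.030,z=(.04,.14)):
    x=sgn*Q[...,0]; k=(abs(Q[...,1])<lat)&(x>.012)&(x<.115)&(Q[...,2]>z[0])&(Q[...,2]<z[1])
    p=np.c_[x[k],Q[...,2][k]]
    # bins of the x - down profile
    for a in np.arange(.01,.115,.015):
        b=p[(p[:,0]>=a)&(p[:,0]<a+.015)]
        if len(b): print(round(a*1000),len(b),np.round(np.percentile(b[:,1],[10,50,90])*1000))
E
python3 - <<'E'
from h import *
planefit(pitch('side'),-1)
print('top');planefit(pitch('top'),-1)
E
```

```text
10 30 [77. 78. 81.]
25 34 [76. 78. 80.]
40 48 [76. 78. 80.]
55 43 [76. 78. 81.]
70 49 [77. 78. 81.]
85 19 [77. 79. 81.]
top
10 99 [78. 80. 83.]
25 114 [78. 80. 82.]
40 116 [78. 80. 82.]
55 117 [78. 80. 83.]
70 111 [78. 80. 83.]
85 59 [78. 80. 83.]
```

```bash
python3 -m crank '[{"tx":0,"ty":0,"tz":40,"turn":0},{"tx":0,"ty":0,"tz":40,"turn":0},{"tx":0,"ty":0,"tz":40,"turn":0}]' - 3
python3 - <<'E'
from h import *
planefit(pitch('top'),-1)
E
python3 -m crank '[{"tx":0,"ty":0,"tz":-40,"turn":0},{"tx":0,"ty":0,"tz":0,"turn":0},{"tx":0,"ty":0,"tz":-40,"turn":0},{"tx":0,"ty":0,"tz":0,"turn":0},{"tx":0,"ty":0,"tz":0,"turn":0}]' - 3
python3 - <<'E'
from h import *
planefit(pitch('top'),-1)
E
```

```text
time: 12.12
position: [0.5159, 0.3902, 0.1535]
tool_rot: [1.585, 2.712, 0.001]
ft_force: [0.8, -0.6, -2.1]
grip_width: 0.434
grip_force: 3.0
10 99 [91. 95. 98.]
25 112 [ 96.  99. 103.]
40 112 [101. 104. 107.]
55 69 [105. 108. 111.]
time: 12.8
position: [0.5152, 0.3897, 0.1522]
tool_rot: [-1.584, -2.712, 0.002]
ft_force: [-0.5, 0.0, -1.7]
grip_width: 0.453
grip_force: 2.9
10 89 [124. 130. 135.]
25 90 [130. 135. 139.]
40 45 [129. 137. 140.]
55 4 [129. 131. 135.]
```

```bash
python3 -m crank '[{"tx":0,"ty":0,"tz":8,"turn":0},{"tx":0,"ty":0,"tz":16,"turn":0},{"tx":0,"ty":0,"tz":24,"turn":0},{"tx":0,"ty":0,"tz":32,"turn":0},{"tx":0,"ty":0,"tz":40,"turn":0}]' - 3
python3 - <<'E'
from h import *
planefit(pitch('top'),-1);planefit(pitch('side'),-1)
E
```

```text
time: 13.48
position: [0.5166, 0.3884, 0.1113]
tool_rot: [1.586, 2.71, -0.002]
ft_force: [-0.3, 1.4, -1.2]
grip_width: 0.358
grip_force: 0.0
10 77 [106. 108. 110.]
25 100 [104. 107. 111.]
40 97 [105. 108. 110.]
55 95 [107. 110. 113.]
70 96 [107. 110. 113.]
85 93 [107. 110. 113.]
100 95 [108. 111. 113.]
10 39 [103. 105. 108.]
25 46 [103. 105. 107.]
40 55 [103. 105. 108.]
55 49 [105. 107. 110.]
70 48 [105. 106. 109.]
85 49 [104. 107. 110.]
100 61 [105. 107. 111.]
```

```bash
python3 -m crank '[{"tx":0,"ty":0,"tz":0,"turn":0},{"tx":0,"ty":0,"tz":0,"turn":0},{"tx":0,"ty":0,"tz":-60,"turn":0},{"tx":0,"ty":0,"tz":-120,"turn":0},{"tx":0,"ty":0,"tz":-130,"turn":0}]' 70
python3 - <<'E'
from h import *
snap('side','s4.png');snap('wrist','w4.png')
a=cv2.imread('pics/s4.png')[60:200,120:300];b=cv2.imread('pics/w4.png')
cv2.imwrite('pics/c4.png',np.hstack([cv2.resize(a,(387,301)),cv2.resize(b,(400,301))]))
E
```

```text
time: 14.2
position: [0.517, 0.3919, 0.2482]
tool_rot: [1.583, 2.709, 0.013]
ft_force: [0.6, 0.5, 0.0]
grip_width: 0.778
grip_force: 0.0
```

View pics/c4.png

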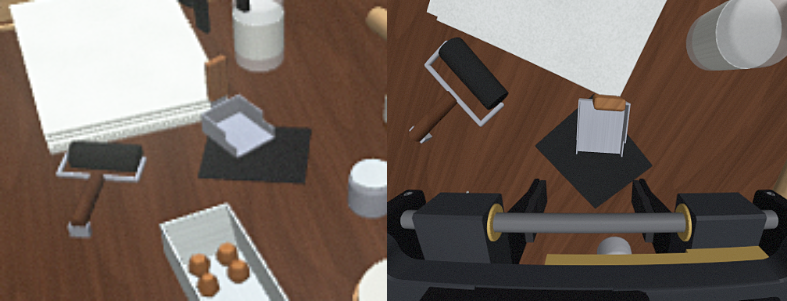

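```bash
cat >> h.py <<'E'
def grip(cam,c,r=.08,zz=(.108,.135)):
    m,im,d=snap(cam);P=cloud(m,d)
    k=(np.hypot(P[...,0]-c[0],P[...,1]-c[1])<r)&(P[...,2]>zz[0])&(P[...,2]<zz[1]); q=(P[k][:,:2]*1000).astype(np.float32)
    print(cam,k.sum(),cv2.minAreaRect(q) if k.sum()>3 else '',np.nanmedian(P[k][:,2]) if k.sum() else 0)
def psi():
    T=R.from_rotvec(ctrl.get_state()['tool_rot']).as_matrix();return np.degrees(np.arctan2(T[1,0],T[0,0]))
def show(cam,*qs,thr=.3):
    for q in qs: print(cam,q,[(np.round(r['xyz'],3).tolist(),round(r['confidence'],2)) for r in ctrl.mark_of(cam,q) if r['confidence']>thr])
E
python3 - <<'E'
from h import *
for c in('wrist','side','top'): grip(c,(.50,.43)); show(c,'scoop','scoop_grip')
print(psi(),ctrl.get_state()['position'])
E
```

```text
wrist 700 ((510.94415283203125, 453.7105407714844), (38.07958221435547, 15.208456039428711), 25.586549758911133) 0.12240233195924155
wrist scoop [([0.529, 0.404, 0.002], 0.95)]
wrist scoop_grip [([0.508, 0.456, 0.094], 0.81)]
side 64 ((508.7716064453125, 452.9826354980469), (40.06410598754883, 17.619733810424805), 27.008882522583008) 0.11824087412248807
side scoop [([0.536, 0.407, 0.004], 0.72)]
side scoop_grip [([0.507, 0.455, 0.094], 0.66)]
top 0  0
top scoop [([0.532, 0.408, 0.005], 0.78)]
top scoop_grip [([0.512, 0.453, 0.091], 0.6)]
119.39320721704313 [0.51545521 0.3895933  0.24167716]
```

Run:
```python
from h import *
print(rel([.5102,.4535,.081]))
```

```text
[ 58.3  27.  160.6]
```

```bash
python3 -m crank '[{"tx":30,"ty":14,"tz":0,"turn":0.7},{"tx":58,"ty":27,"tz":20,"turn":0.7},{"tx":58,"ty":27,"tz":70,"turn":0.7},{"tx":58,"ty":27,"tz":120,"turn":0.7},{"tx":58,"ty":27,"tz":145,"turn":0.7}]' 70 60
python3 -m crank '[{"tx":0,"ty":0,"tz":10,"turn":0},{"tx":0,"ty":0,"tz":15,"turn":0},{"tx":0,"ty":0,"tz":15,"turn":0}]' 70 60
python3 -m crank '[{"tx":0,"ty":0,"tz":0,"turn":0},{"tx":0,"ty":0,"tz":0,"turn":0},{"tx":0,"ty":0,"tz":0,"turn":0},{"tx":0,"ty":0,"tz":0,"turn":0},{"tx":0,"ty":0,"tz":0,"turn":0}]' 30 60
python3 -m crank '[{"tx":0,"ty":0,"tz":-5,"turn":0},{"tx":0,"ty":0,"tz":-25,"turn":0},{"tx":0,"ty":0,"tz":-70,"turn":0},{"tx":0,"ty":0,"tz":-120,"turn":0},{"tx":0,"ty":0,"tz":-130,"turn":0}]'
python3 - <<'E'
from h import *
planefit(pitch('top'),-1); 
u=np.array([-.177,.984,0]);c=np.array([.4497,.004,0])
print(rel(c+u*.043+[0,0,.21]),psi())
E
```

```text
time: 15.38
position: [0.5095, 0.4521, 0.0937]
tool_rot: [-1.666, -2.662, 0.007]
ft_force: [0.5, -0.0, 0.5]
grip_width: 0.805
grip_force: 0.0
time: 15.75
position: [0.5111, 0.454, 0.0834]
tool_rot: [1.667, 2.662, 0.002]
ft_force: [0.5, 0.8, -0.9]
grip_width: 0.803
grip_force: 0.0
time: 16.38
position: [0.5108, 0.4536, 0.0827]
tool_rot: [1.667, 2.662, 0.0]
ft_force: [-0.1, -0.1, 0.3]
grip_width: 0.433
grip_force: 60.0
time: 17.0
position: [0.5117, 0.4558, 0.2183]
tool_rot: [1.666, 2.661, 0.013]
ft_force: [0.3, 0.3, -3.0]
grip_width: 0.434
grip_force: 60.0
10 108 [77. 79. 82.]
25 126 [77. 79. 82.]
40 122 [77. 79. 81.]
55 124 [77. 79. 82.]
70 125 [76. 79. 81.]
85 101 [76. 79. 82.]
[-337.5 -241.     5.1] 115.89420838474189
```

```bash
python3 -m crank '[{"tx":-25,"ty":-18,"tz":0,"turn":0},{"tx":-65,"ty":-46,"tz":0,"turn":0},{"tx":-110,"ty":-78,"tz":0,"turn":1},{"tx":-155,"ty":-110,"tz":0,"turn":2},{"tx":-200,"ty":-142,"tz":0,"turn":3.1}]'
python3 - <<'E'
from h import *
u=np.array([-.177,.984,0]);c=np.array([.4497,.004,0])
print(rel(c+u*.044+[0,0,.21]),psi())
E
```

```text
time: 17.68
position: [0.469, 0.2092, 0.2109]
tool_rot: [-2.015, -2.409, 0.004]
ft_force: [0.3, 0.1, -3.0]
grip_width: 0.431
grip_force: 60.0
[-154.5  -55.3    1.2] 100.18529504327815
```

```bash
python3 -m crank '[{"tx":-40,"ty":-14,"tz":0,"turn":0},{"tx":-85,"ty":-30,"tz":0,"turn":0},{"tx":-125,"ty":-45,"tz":0,"turn":0},{"tx":-154,"ty":-55,"tz":20,"turn":0},{"tx":-154,"ty":-55,"tz":40,"turn":0}]'
python3 - <<'E'
from h import *
u=np.array([-.177,.984,0]);v=np.array([.984,.177,0]);c=np.array([.4497,.004,0])
s=ctrl.get_state();print(s['position'],psi(),'uv',(s['position']-c)@u,(s['position']-c)@v)
for cam in('wrist','top','side'):
    m,im,d=snap(cam,'a_%s.png'%cam);P=cloud(m,d);Q=(P-c);a=Q@u;b=Q@v;z=P[...,2]
    # pan edges (lateral) at pan height and trough wall laterals
    T=R.from_rotvec(s['tool_rot']).as_matrix();q=(P-s['position'])@T
    k=(abs(q[...,2]-.079)<.006)&(-q[...,0]>.02)&(-q[...,0]<.12)&(abs(q[...,1])<.06)
    if k.sum()>20: print(cam,'pan u',np.percentile(a[k],[1,99]).round(4),'v',np.percentile(b[k],[1,99]).round(4))
    k=(z>.05)&(z<.062)&(abs(a)<.13)
    for sg in(-1,1):
        kk=k&(sg*b>.04)&(sg*b<.06)
        if kk.sum()>20: print(cam,'wall',sg,np.median(b[kk]).round(4))
        for lo,hi in((-.13,-.07),(.05,.13)):
            k3=kk&(a>lo)&(a<hi)
            if k3.sum()>10: print('   ',lo,np.median(b[k3]).round(4))
E
```

```text
time: 18.3
position: [0.4426, 0.0468, 0.1708]
tool_rot: [-2.017, -2.408, 0.004]
ft_force: [-0.2, 0.9, -2.6]
grip_width: 0.433
grip_force: 60.0
[0.4426003 0.0468416 0.1708155] 100.07437572655517 uv 0.04341278062413309 0.0005968580064744657
wrist wall -1 -0.0486
    -0.13 -0.048
    0.05 -0.0486
wrist wall 1 0.0504
    -0.13 0.0508
    0.05 0.0504
top pan u [-0.0524 -0.0091] v [-0.0386  0.036 ]
top wall -1 -0.0493
    -0.13 -0.0493
top wall 1 0.0503
    -0.13 0.0504
side pan u [-0.0481  0.0218] v [-0.0417  0.0366]
side wall -1 -0.0512
    -0.13 -0.0516
    0.05 -0.0508
side wall 1 0.0487
    -0.13 0.0487
```

View pics/a_wrist.png

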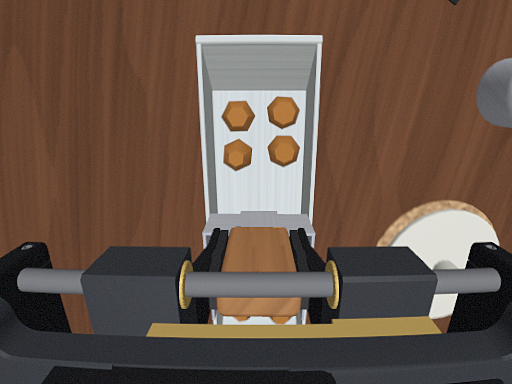

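```bash
python3 -m crank '[{"tx":0,"ty":1.5,"tz":25,"turn":0},{"tx":0,"ty":1.5,"tz":50,"turn":0},{"tx":0,"ty":1.5,"tz":70,"turn":0},{"tx":0,"ty":1.5,"tz":80,"turn":0},{"tx":0,"ty":1.5,"tz":84,"turn":0}]'
python3 -m crank '[{"tx":0,"ty":0,"tz":1,"turn":0},{"tx":0,"ty":0,"tz":2,"turn":0},{"tx":0,"ty":0,"tz":2,"turn":0}]'
```

```text
time: 19.08
position: [0.4456, 0.0509, 0.0886]
tool_rot: [-2.01, -2.414, -0.0]
ft_force: [-0.2, 0.1, -2.4]
grip_width: 0.433
grip_force: 60.0
time: 19.45
position: [0.4457, 0.0505, 0.0869]
tool_rot: [2.011, 2.413, 0.0]
ft_force: [0.8, -0.2, -2.2]
grip_width: 0.434
grip_force: 60.0
```

```bash
python3 -m crank '[{"tx":-2,"ty":-2,"tz":1,"turn":0},{"tx":-2,"ty":-2,"tz":2,"turn":0},{"tx":-2,"ty":-2,"tz":3,"turn":0},{"tx":-2,"ty":-2,"tz":3,"turn":0}]'
```

```text
time: 19.95
position: [0.4439, 0.0482, 0.0835]
tool_rot: [2.011, 2.413, -0.0]
ft_force: [-0.4, -0.1, -2.0]
grip_width: 0.433
grip_force: 60.0
```

```bash
python3 -m crank '[{"tx":0,"ty":-1,"tz":1.5,"turn":0},{"tx":-8,"ty":-1,"tz":1.5,"turn":0},{"tx":-18,"ty":-1,"tz":1.5,"turn":0},{"tx":-28,"ty":-1,"tz":1.5,"turn":0},{"tx":-38,"ty":-1,"tz":1.5,"turn":0}]'
python3 - <<'E'
from h import *
u=np.array([-.177,.984,0]);v=np.array([.984,.177,0]);c=np.array([.4497,.004,0])
s=ctrl.get_state();print('uv',(s['position']-c)@u,(s['position']-c)@v,psi())
E
```

```text
time: 20.58
position: [0.4517, 0.0131, 0.0837]
tool_rot: [2.009, 2.414, 0.007]
ft_force: [1.0, 5.5, 6.7]
grip_width: 0.432
grip_force: 60.0
uv 0.008609697564317101 0.0035631778422567017 100.46316067367796
```

```bash
python3 -m crank '[{"tx":-10,"ty":-1,"tz":-0.8,"turn":0},{"tx":-20,"ty":-1,"tz":-0.8,"turn":0},{"tx":-30,"ty":-1,"tz":-0.8,"turn":0},{"tx":-38,"ty":-1,"tz":-0.8,"turn":0}]'
python3 - <<'E'
from h import *
u=np.array([-.177,.984,0]);v=np.array([.984,.177,0]);c=np.array([.4497,.004,0])
s=ctrl.get_state();print('uv',(s['position']-c)@u,(s['position']-c)@v,psi())
a=snap('top')[1];b=snap('side')[1]
cv2.imwrite('pics/c5.png',np.hstack([cv2.resize(a[160:260,180:340],(400,250)),cv2.resize(b[140:280,180:300],(340,396))[:250]])[...,::-1])
E
```

```text
time: 21.08
position: [0.4571, -0.0218, 0.0843]
tool_rot: [-2.006, -2.414, -0.011]
ft_force: [-2.3, 21.9, 14.2]
grip_width: 0.43
grip_force: 60.0
uv -0.02673265208670528 0.002754466450064441 100.55890770518218
```

View pics/c5.png

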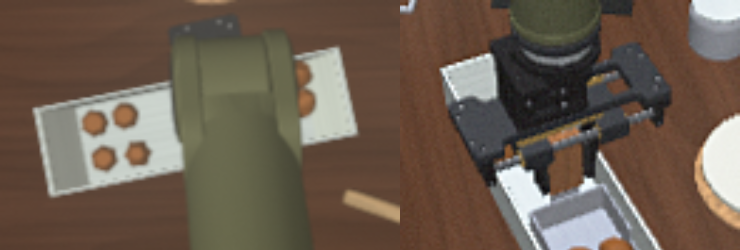

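```bash
python3 -m crank '[{"tx":-4,"ty":0,"tz":-0.5,"turn":0},{"tx":-8,"ty":0,"tz":-0.5,"turn":0},{"tx":-12,"ty":0,"tz":-1,"turn":0}]'
python3 - <<'E'
from h import *
u=np.array([-.177,.984,0]);v=np.array([.984,.177,0]);c=np.array([.4497,.004,0])
s=ctrl.get_state();print('uv',(s['position']-c)@u,(s['position']-c)@v,psi())
b=snap('side')[1]
cv2.imwrite('pics/c6.png',cv2.resize(b[170:280,180:300],(600,550))[...,::-1])
E
```

```text
time: 21.55
position: [0.4599, -0.0331, 0.0847]
tool_rot: [-2.002, -2.421, -0.01]
ft_force: [0.1, 0.3, -2.9]
grip_width: 0.434
grip_force: 60.0
uv -0.0382709670969987 0.0034676100160301103 100.81678882806109
```

View pics/c6.png

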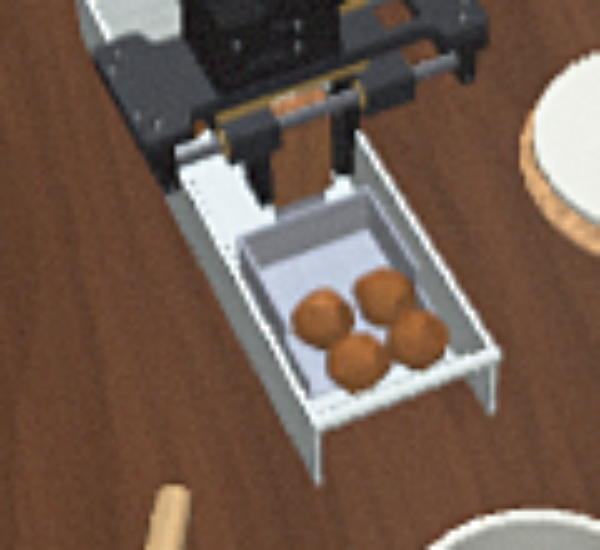

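```bash
python3 -m crank '[{"tx":-4,"ty":-1,"tz":-1,"turn":0},{"tx":-9,"ty":-1,"tz":-8,"turn":0},{"tx":-14,"ty":-1,"tz":-18,"turn":0},{"tx":-20,"ty":-1,"tz":-30,"turn":0},{"tx":-26,"ty":-1,"tz":-42,"turn":0}]'
python3 -m crank '[{"tx":-6,"ty":0,"tz":-14,"turn":0},{"tx":-10,"ty":0,"tz":-30,"turn":0},{"tx":-12,"ty":0,"tz":-45,"turn":0},{"tx":-12,"ty":0,"tz":-60,"turn":0},{"tx":-12,"ty":0,"tz":-65,"turn":0}]'
python3 - <<'E'
from h import *
b=snap('side')[1];a=snap('top')[1]
cv2.imwrite('pics/c7.png',np.hstack([cv2.resize(b[150:300,180:320],(373,400)),cv2.resize(a[140:260,250:370],(400,400))])[...,::-1])
J=np.array([.498,-.342]);P0=ctrl.get_state()['position'];print(P0,psi())
E
```

```text
time: 22.22
position: [0.4612, -0.0663, 0.1264]
tool_rot: [2.013, 2.411, -0.002]
ft_force: [-0.1, -0.7, -3.3]
grip_width: 0.435
grip_force: 60.0
time: 22.85
position: [0.4643, -0.0761, 0.1923]
tool_rot: [2.009, 2.412, 0.001]
ft_force: [-0.3, -0.5, -2.8]
grip_width: 0.434
grip_force: 60.0
[ 0.46395384 -0.07614651  0.19150416] 100.405108436961
```

View pics/c7.png

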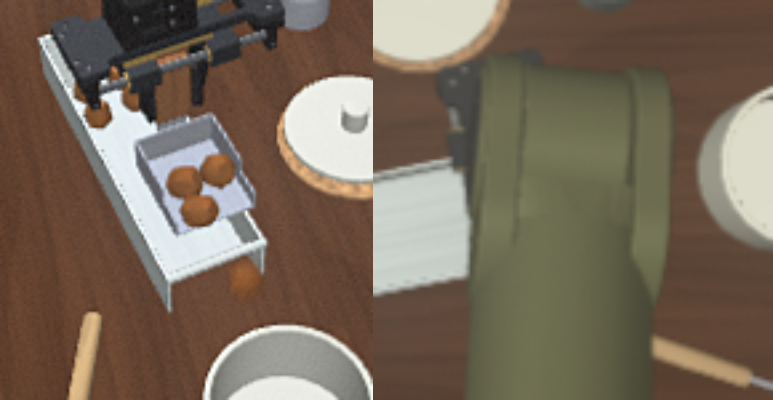

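Run:
```python
from h import *
print(rel([.4595,-.125,.184]),psi()); show('side','lump1','jar',thr=.25);show('top','jar')
```

```text
[-47.2 -13.2   7.5] 100.405108436961
side lump1 [([0.493, -0.127, 0.126], 0.62), ([0.463, -0.137, 0.129], 0.6), ([0.502, -0.2, 0.037], 0.58), ([0.467, -0.168, 0.129], 0.46), ([0.417, 0.072, 0.015], 0.45), ([0.46, 0.087, 0.022], 0.41), ([0.407, 0.115, 0.02], 0.39)]
side jar [([0.498, -0.344, 0.003], 0.64)]
top jar [([0.497, -0.339, 0.002], 0.93)]
```

```bash
python3 -m crank '[{"tx":-5,"ty":-2,"tz":2,"turn":0},{"tx":-12,"ty":-5,"tz":4,"turn":0},{"tx":-21,"ty":-8,"tz":6,"turn":0},{"tx":-30,"ty":-11,"tz":7.5,"turn":0},{"tx":-35,"ty":-13,"tz":7.5,"turn":0}]'
python3 - <<'E'
from h import *
print(rel([.481,-.2485,.184]),psi()); show('side','lump1',thr=.25)
E
```

```text
time: 23.72
position: [0.4568, -0.1141, 0.1831]
tool_rot: [-2.012, -2.412, 0.0]
ft_force: [1.0, -0.1, -3.1]
grip_width: 0.43
grip_force: 60.0
[-136.6   -0.3   -0.9] 100.3189977724308
side lump1 [([0.493, -0.127, 0.126], 0.62), ([0.463, -0.137, 0.129], 0.6), ([0.502, -0.2, 0.037], 0.58), ([0.467, -0.168, 0.129], 0.46), ([0.417, 0.072, 0.015], 0.45), ([0.46, 0.087, 0.022], 0.41), ([0.407, 0.115, 0.02], 0.39)]
```

```bash
python3 -m crank '[{"tx":-12,"ty":0,"tz":0,"turn":0},{"tx":-38,"ty":0,"tz":0,"turn":0},{"tx":-80,"ty":0,"tz":0,"turn":0},{"tx":-138,"ty":0,"tz":0,"turn":0},{"tx":-78,"ty":0,"tz":0,"turn":0}]'
python3 -m crank '[{"tx":60,"ty":0,"tz":0,"turn":0},{"tx":75,"ty":0,"tz":0,"turn":0},{"tx":75,"ty":0,"tz":0,"turn":0}]'
python3 - <<'E'
from h import *
b=snap('side')[1]; show('side','lump1',thr=.25);
cv2.imwrite('pics/c8.png',cv2.resize(b[150:370,180:340],(436,600))[...,::-1])
E
```

```text
time: 24.4
position: [0.4709, -0.1999, 0.1812]
tool_rot: [-2.03, -2.397, 0.002]
ft_force: [0.8, 4.0, -2.0]
grip_width: 0.432
grip_force: 60.0
time: 24.78
position: [0.4581, -0.1158, 0.1838]
tool_rot: [2.007, 2.414, -0.001]
ft_force: [0.9, -0.2, -1.7]
grip_width: 0.432
grip_force: 60.0
side lump1 [([0.442, -0.261, 0.015], 0.61), ([0.51, -0.382, 0.022], 0.49), ([0.497, -0.342, 0.003], 0.48), ([0.457, -0.316, 0.024], 0.43)]
```

View pics/c8.png

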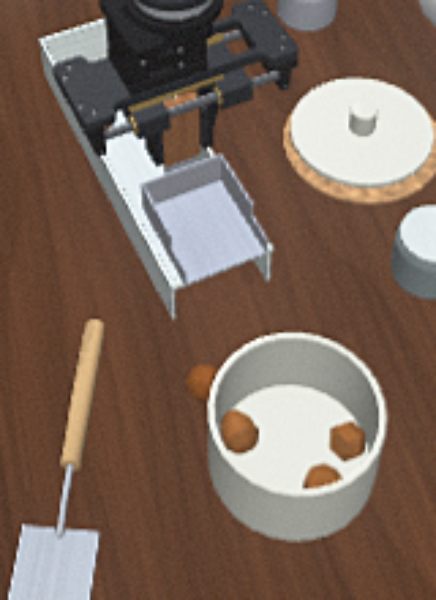

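Run:
```python
from h import *
m,im,d=snap('side');P=cloud(m,d);z=P[...,2]
hsv=cv2.cvtColor(im,cv2.COLOR_RGB2HSV)
k=(hsv[...,1]>140)&(hsv[...,0]<16)&(hsv[...,2]>60)&(z>.006)&(z<.04)&(abs(P[...,0]-.442)<.03)&(abs(P[...,1]+.261)<.04)
print('lump',k.sum(),P[k].mean(0).round(4),P[k].min(0).round(3),P[k].max(0).round(3))
k=(z>.004)&(z<.04)&(P[...,0]>.2)&(P[...,0]<.43)&(P[...,1]>-.45)&(P[...,1]<-.15)&(np.hypot(P[...,0]-.442,P[...,1]+.261)>.03)&(np.hypot(P[...,0]-.498,P[...,1]+.342)>.085)
print('knife',k.sum(),cv2.minAreaRect((P[k][:,:2]*1000).astype(np.float32)),P[k].min(0).round(3),P[k].max(0).round(3))
q=P[k]
for y in np.arange(-.36,-.14,.02):
    a=q[(q[:,1]>=y)&(q[:,1]<y+.02)]
    if len(a): print(round(y,2),len(a),a[:,0].min().round(3),a[:,0].max().round(3),a[:,2].max().round(3))
k=(z>.08)&(z<.092)&(abs(np.hypot(P[...,0]-.498,P[...,1]+.342)-.07)<.02)
print('jar',cv2.minEnclosingCircle((P[k][:,:2]*1000).astype(np.float32)))
show('side','lump1',thr=.2);show('top','lump1',thr=.2)
```

```text
lump 111 [ 0.4356 -0.265   0.0268] [ 0.424 -0.278  0.009] [ 0.451 -0.247  0.035]
knife 759 ((319.6951904296875, -295.6752014160156), (290.73895263671875, 216.42706298828125), 89.21515655517578) [ 0.213 -0.442  0.004] [ 0.43  -0.15   0.039]
-0.36 37 0.263 0.393 0.014
-0.34 28 0.251 0.341 0.016
-0.32 53 0.254 0.416 0.022
-0.3 78 0.214 0.398 0.023
-0.28 72 0.218 0.398 0.023
-0.26 74 0.23 0.412 0.023
-0.24 75 0.214 0.429 0.025
-0.22 64 0.213 0.424 0.022
-0.2 65 0.224 0.392 0.022
-0.18 46 0.214 0.43 0.039
-0.16 14 0.214 0.426 0.036
jar ((496.0130615234375, -341.7270202636719), 73.14494323730469)
side lump1 [([0.456, -0.317, 0.021], 0.71), ([0.685, -0.193, -0.001], 0.7), ([0.444, -0.263, 0.013], 0.63), ([0.547, -0.348, 0.023], 0.56), ([0.519, -0.381, 0.022], 0.44)]
top lump1 [([0.461, 0.088, 0.019], 0.61), ([0.405, 0.112, 0.02], 0.52), ([0.451, 0.124, 0.02], 0.47), ([0.42, 0.074, 0.018], 0.38)]
```

Run:
```python
from h import *
print(rel([.380,-.163,.15]),psi(),ctrl.get_state()['joint_positions'].round(2))
```

```text
[-30.8 -84.6  33.3] 100.24583630861332 [ 0.68  0.   -0.48  1.94  0.    1.2   0.38]
```

```bash
python3 -m crank '[{"tx":-8,"ty":-25,"tz":0,"turn":-1},{"tx":-20,"ty":-60,"tz":0,"turn":-2},{"tx":-31,"ty":-85,"tz":0,"turn":-2.4},{"tx":-31,"ty":-85,"tz":20,"turn":-2.4},{"tx":-31,"ty":-85,"tz":33,"turn":-2.4}]'
python3 - <<'E'
from h import *
print(rel([.380,-.163,.15]),psi(),ctrl.get_state()['joint_positions'].round(2))
E
```

```text
time: 25.65
position: [0.3792, -0.1626, 0.1497]
tool_rot: [-1.75, -2.609, 0.0]
ft_force: [0.7, 0.4, -2.2]
grip_width: 0.429
grip_force: 60.0
[-0.7  0.6 -0.3] 112.27855461850992 [ 0.75 -0.11 -0.39  2.11 -0.05  1.14  0.78]
```

```bash
python3 -m crank '[{"tx":0,"ty":0,"tz":20,"turn":0},{"tx":0,"ty":0,"tz":40,"turn":0},{"tx":0,"ty":0,"tz":57,"turn":0},{"tx":0,"ty":0,"tz":63,"turn":0},{"tx":0,"ty":0,"tz":66,"turn":0}]'
python3 - <<'E'
from h import *
print(rel([.380,-.163,.081]),psi(),ctrl.get_state()['joint_positions'].round(2))
a=snap('side')[1]; cv2.imwrite('pics/c9.png',cv2.resize(a[180:330,170:330],(640,600))[...,::-1])
E
```

```text
time: 26.28
position: [0.3845, -0.1623, 0.0945]
tool_rot: [1.745, 2.607, -0.001]
ft_force: [-16.2, 15.0, 80.3]
grip_width: 0.449
grip_force: 60.3
[ 1.1 -4.4 13.4] 112.40208594301879 [ 0.75 -0.03 -0.4   2.16 -0.01  1.01  0.74]
```

View pics/c9.png

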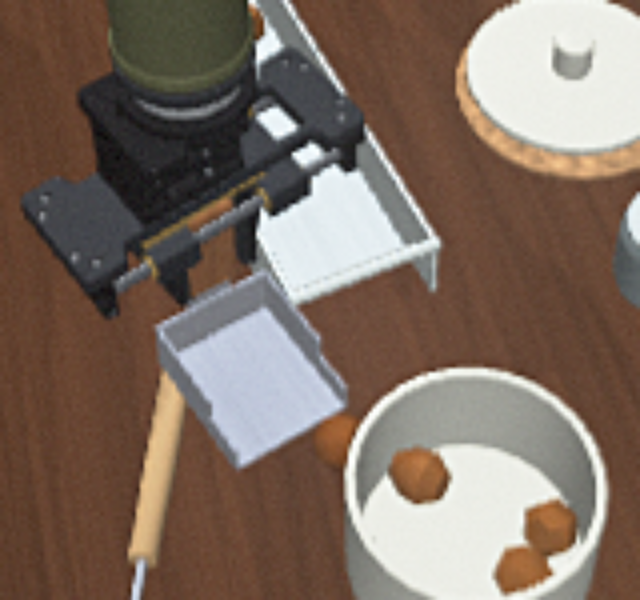

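```bash
python3 -m crank '[{"tx":0,"ty":0,"tz":-20,"turn":0},{"tx":0,"ty":0,"tz":-40,"turn":0},{"tx":0,"ty":0,"tz":-40,"turn":0}]'
python3 - <<'E'
from h import *
print(psi(),ctrl.get_state()['joint_positions'].round(2)); planefit(pitch('side'),-1)
m,im,d=snap('side');P=cloud(m,d);z=P[...,2]
m2,im2,d2=snap('top','t9.png'); show('top','ink_knife'); show('side','ink_knife')
# knife handle: orange-ish wood
hsv=cv2.cvtColor(im,cv2.COLOR_RGB2HSV)
k=(z>.009)&(z<.035)&(P[...,0]>.25)&(P[...,0]<.40)&(P[...,1]>-.33)&(P[...,1]<-.12)&(hsv[...,2]>130)
for y in np.arange(-.33,-.12,.015):
    a=P[k&(P[...,1]>=y)&(P[...,1]<y+.015)]
    if len(a)>2: print(round(y,3),len(a),np.percentile(a[:,0],[5,50,95]).round(3),a[:,2].max().round(3))
E
```

```text
time: 26.7
position: [0.3807, -0.1624, 0.1253]
tool_rot: [1.747, 2.608, 0.0]
ft_force: [-0.7, 1.1, -2.7]
grip_width: 0.432
grip_force: 59.5
112.38351656584584 [ 0.75 -0.08 -0.4   2.13 -0.03  1.08  0.76]
10 112 [73. 75. 77.]
25 129 [73. 75. 77.]
40 129 [73. 75. 77.]
55 144 [73. 75. 78.]
70 258 [ 74.  77. 126.]
85 196 [ 73. 122. 127.]
100 138 [ 94. 124. 127.]
top ink_knife []
side ink_knife [([0.312, -0.305, 0.0], 0.93), ([0.448, 0.006, -0.0], 0.69)]
-0.33 15 [0.3   0.303 0.307] 0.016
-0.315 31 [0.306 0.31  0.318] 0.021
-0.3 43 [0.307 0.315 0.322] 0.021
-0.285 46 [0.312 0.321 0.33 ] 0.021
-0.27 48 [0.318 0.326 0.334] 0.022
-0.255 44 [0.323 0.332 0.34 ] 0.023
-0.24 41 [0.328 0.338 0.346] 0.022
-0.225 44 [0.333 0.342 0.351] 0.026
-0.21 40 [0.339 0.348 0.356] 0.022
-0.195 21 [0.343 0.348 0.354] 0.022
```

Run:
```python
from h import *
print(rel([.363,-.173,.150]))
```

```text
[ -4.4 -19.3 -26.7]
```

```bash
python3 -m crank '[{"tx":0,"ty":0,"tz":-20,"turn":0},{"tx":-3,"ty":-10,"tz":-27,"turn":-2},{"tx":-4,"ty":-19,"tz":-27,"turn":-3.5},{"tx":-4,"ty":-19,"tz":-10,"turn":-3.5},{"tx":-4,"ty":-19,"tz":5,"turn":-3.5}]'
python3 - <<'E'
from h import *
print(rel([.364,-.174,.103]),psi(),ctrl.get_state()['joint_positions'].round(2))
E
```

```text
time: 27.58
position: [0.3633, -0.1726, 0.1182]
tool_rot: [-1.33, -2.845, -0.0]
ft_force: [0.1, 0.1, -2.6]
grip_width: 0.435
grip_force: 59.5
[-1.6 -0.3 15.2] 129.87513593791962 [ 0.75 -0.1  -0.36  2.16 -0.04  1.07  1.11]
```

```bash
python3 -m crank '[{"tx":0,"ty":0,"tz":6,"turn":0},{"tx":0,"ty":0,"tz":12,"turn":0},{"tx":0,"ty":0,"tz":14,"turn":0}]'
python3 - <<'E'
from h import *
print(rel([.364,-.174,.103]),psi())
a=snap('side')[1]; cv2.imwrite('pics/c10.png',cv2.resize(a[200:330,170:330],(640,520))[...,::-1])
E
```

```text
time: 27.95
position: [0.3636, -0.1727, 0.1051]
tool_rot: [-1.33, -2.846, -0.0]
ft_force: [0.2, -0.1, -2.1]
grip_width: 0.434
grip_force: 59.5
[-1.2 -0.6  2.1] 129.89426773632536
```

View pics/c10.png

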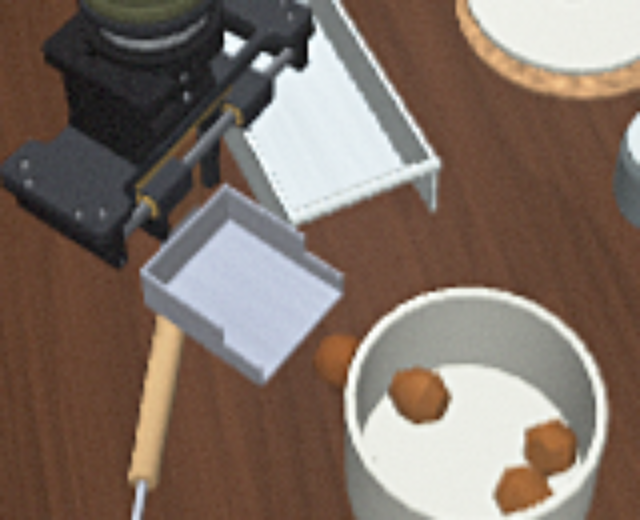

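```bash
python3 -m crank '[{"tx":-8,"ty":0,"tz":2.5,"turn":0},{"tx":-18,"ty":0,"tz":2.5,"turn":0},{"tx":-28,"ty":0,"tz":2.5,"turn":0},{"tx":-38,"ty":0,"tz":2.5,"turn":0},{"tx":-46,"ty":0,"tz":2.5,"turn":0}]'
python3 - <<'E'
from h import *
m,im,d=snap('side');P=cloud(m,d);z=P[...,2]
show('side','lump1','jar','ink_knife',thr=.2)
k=(z>.08)&(z<.092)&(abs(np.hypot(P[...,0]-.51,P[...,1]+.355)-.07)<.03)
print('jar',cv2.minEnclosingCircle((P[k][:,:2]*1000).astype(np.float32)))
E
```

```text
time: 28.62
position: [0.3968, -0.2076, 0.1068]
tool_rot: [1.326, 2.843, 0.003]
ft_force: [-4.5, 9.3, 19.7]
grip_width: 0.435
grip_force: 59.9
side lump1 [([0.548, -0.355, 0.021], 0.68), ([0.524, -0.384, 0.019], 0.65), ([0.483, -0.304, 0.019], 0.64)]
side jar [([0.502, -0.349, 0.004], 0.78)]
side ink_knife [([0.312, -0.305, -0.001], 0.77)]
jar ((500.7677307128906, -348.6466979980469), 72.95645904541016)
```

```bash
python3 -m crank '[{"tx":0,"ty":0,"tz":-10,"turn":0},{"tx":0,"ty":0,"tz":-12,"turn":0},{"tx":8,"ty":0,"tz":-12,"turn":0},{"tx":16,"ty":0,"tz":-12,"turn":0},{"tx":16,"ty":0,"tz":-12,"turn":0}]'
cat >> h.py <<'E'
def amber(cam='side',box=(.36,.56,-.34,-.18),zz=(.006,.045)):
    m,im,d=snap(cam);P=cloud(m,d);z=P[...,2];hsv=cv2.cvtColor(im,cv2.COLOR_RGB2HSV)
    k=(hsv[...,1]>130)&(hsv[...,0]<17)&(hsv[...,2]>60)&(z>zz[0])&(z<zz[1])&(P[...,0]>box[0])&(P[...,0]<box[1])&(P[...,1]>box[2])&(P[...,1]<box[3])
    n,lab=cv2.connectedComponents(k.astype(np.uint8))
    for i in range(1,n):
        q=P[lab==i]
        if len(q)>15: print(cam,'amber',len(q),'mid',((q.min(0)+q.max(0))/2).round(3),q.min(0).round(3),q.max(0).round(3))
E
python3 - <<'E'
from h import *
amber(); s=ctrl.get_state()['position'];print(s,psi(),rel([.364+.643*.03,-.174-.766*.03,.083]));show('side','lump1',thr=.2)
E
```

```text
time: 29.45
position: [0.3819, -0.1951, 0.1144]
tool_rot: [-1.329, -2.845, 0.0]
ft_force: [-0.4, -0.7, -2.0]
grip_width: 0.434
grip_force: 59.9
side amber 69 mid [ 0.451 -0.271  0.022] [ 0.439 -0.285  0.01 ] [ 0.463 -0.257  0.034]
side amber 145 mid [ 0.482 -0.309  0.031] [ 0.468 -0.324  0.02 ] [ 0.497 -0.295  0.042]
[ 0.38240432 -0.19545715  0.11458567] 129.9093871115986 [-1.7 -0.3 31.6]
side lump1 [([0.553, -0.355, 0.019], 0.62), ([0.482, -0.308, 0.021], 0.48), ([0.525, -0.386, 0.021], 0.43)]
```

Run:
```python
from h import *
print(rel([.378,-.186,.097]))
```

```text
[10.5  2.6 17.8]
```

```bash
python3 -m crank '[{"tx":6,"ty":2,"tz":0,"turn":0},{"tx":11,"ty":3,"tz":0,"turn":0},{"tx":11,"ty":3,"tz":8,"turn":0},{"tx":11,"ty":3,"tz":14,"turn":0},{"tx":11,"ty":3,"tz":17,"turn":0}]'
```

```text
time: 30.18
position: [0.3777, -0.1853, 0.0971]
tool_rot: [-1.33, -2.845, -0.0]
ft_force: [-0.4, 0.2, -1.9]
grip_width: 0.433
grip_force: 59.9
```

Free; push forward.

```bash
python3 -m crank '[{"tx":-8,"ty":0,"tz":0,"turn":0},{"tx":-16,"ty":0,"tz":0,"turn":0},{"tx":-24,"ty":0,"tz":1,"turn":0},{"tx":-32,"ty":0,"tz":1,"turn":0},{"tx":-40,"ty":0,"tz":1,"turn":0}]'
python3 - <<'E'
from h import *
amber();show('side','jar','ink_knife')
E
```

```text
time: 30.8
position: [0.4011, -0.2109, 0.097]
tool_rot: [-1.322, -2.836, -0.007]
ft_force: [-12.8, 16.3, 16.4]
grip_width: 0.431
grip_force: 59.9
side amber 59 mid [ 0.469 -0.291  0.024] [ 0.457 -0.304  0.012] [ 0.481 -0.278  0.035]
side amber 123 mid [ 0.497 -0.327  0.03 ] [ 0.482 -0.34   0.019] [ 0.512 -0.314  0.04 ]
side jar [([0.522, -0.37, 0.007], 0.75)]
side ink_knife [([0.309, -0.305, -0.002], 0.64)]
```

```bash
python3 -m crank '[{"tx":6,"ty":0,"tz":0,"turn":0},{"tx":12,"ty":0,"tz":0,"turn":0},{"tx":15,"ty":0,"tz":0,"turn":0},{"tx":15,"ty":0,"tz":0,"turn":0}]'
python3 - <<'E'
from h import *
amber();s=ctrl.get_state()['position'];h=np.array([.643,-.766,0]);print(s,psi(),'nose',s+.096*h)
show('side','lump1',thr=.2); m,im,d=snap('side'); planefit(pitch('side'),-1)
E
```

```text
time: 31.45
position: [0.3941, -0.2048, 0.097]
tool_rot: [1.331, 2.845, -0.0]
ft_force: [1.3, -0.1, -2.0]
grip_width: 0.43
grip_force: 59.9
side amber 79 mid [ 0.469 -0.292  0.022] [ 0.457 -0.305  0.01 ] [ 0.482 -0.279  0.035]
side amber 107 mid [ 0.499 -0.329  0.028] [ 0.485 -0.34   0.016] [ 0.514 -0.317  0.041]
[ 0.39421953 -0.20491053  0.09696087] 129.86721906146488 nose [ 0.45594753 -0.27844653  0.09696087]
side lump1 [([0.539, -0.408, 0.02], 0.74), ([0.474, -0.292, 0.015], 0.67), ([0.502, -0.33, 0.02], 0.52), ([0.566, -0.381, 0.019], 0.51)]
10 100 [72. 75. 77.]
25 114 [72. 74. 76.]
40 117 [71. 74. 76.]
55 134 [71. 73. 75.]
70 141 [70. 73. 74.]
85 201 [71. 77. 98.]
100 105 [66. 94. 98.]
```

```bash
python3 -m crank '[{"tx":2,"ty":0,"tz":7,"turn":0},{"tx":2,"ty":0,"tz":13,"turn":0},{"tx":2,"ty":0,"tz":17,"turn":0},{"tx":2,"ty":0,"tz":19,"turn":0},{"tx":2,"ty":0,"tz":20,"turn":0}]'
```

```text
time: 32.28
position: [0.3928, -0.203, 0.077]
tool_rot: [-1.33, -2.845, 0.0]
ft_force: [-1.8, 1.9, 4.6]
grip_width: 0.43
grip_force: 59.9
```

Contact. Loosen to let the pan lie flat, then regrip.

```bash
python3 -m crank '[{"tx":0,"ty":0,"tz":0,"turn":0},{"tx":0,"ty":0,"tz":0,"turn":0},{"tx":0,"ty":0,"tz":-2,"turn":0},{"tx":0,"ty":0,"tz":-2,"turn":0}]' - 3
python3 -m crank '[{"tx":0,"ty":0,"tz":0,"turn":0},{"tx":0,"ty":0,"tz":0,"turn":0},{"tx":0,"ty":0,"tz":0.5,"turn":0}]' - 60
python3 - <<'E'
from h import *
planefit(pitch('side'),-1);amber();s=ctrl.get_state()['position'];h=np.array([.643,-.766,0]);print(s,'nose',s+.096*h)
E
```

```text
time: 32.78
position: [0.3929, -0.203, 0.079]
tool_rot: [1.33, 2.846, 0.0]
ft_force: [-0.4, -0.3, 0.3]
grip_width: 0.44
grip_force: 3.0
time: 33.15
position: [0.3929, -0.2029, 0.0789]
tool_rot: [-1.33, -2.846, 0.0]
ft_force: [-4.5, 3.6, 7.6]
grip_width: 0.431
grip_force: 60.0
10 95 [74. 76. 78.]
25 108 [73. 76. 79.]
40 120 [74. 76. 78.]
55 131 [75. 76. 79.]
70 135 [75. 76. 79.]
85 140 [75. 78. 80.]
100 104 [51. 78. 80.]
side amber 79 mid [ 0.469 -0.292  0.022] [ 0.458 -0.306  0.008] [ 0.481 -0.279  0.036]
side amber 110 mid [ 0.499 -0.328  0.03 ] [ 0.484 -0.34   0.019] [ 0.514 -0.317  0.041]
[ 0.392901   -0.20288346  0.07888804] nose [ 0.454629   -0.27641946  0.07888804]
```

```bash
python3 -m crank '[{"tx":-6,"ty":0,"tz":0,"turn":0},{"tx":-13,"ty":0,"tz":0,"turn":0},{"tx":-20,"ty":0,"tz":0,"turn":0},{"tx":-26,"ty":0,"tz":0,"turn":0},{"tx":-32,"ty":0,"tz":0,"turn":0}]'
cat >> h.py <<'E'
def jarfit(c,cam='side'):
    m,im,d=snap(cam);P=cloud(m,d);z=P[...,2]
    k=(z>.08)&(z<.092)&(abs(np.hypot(P[...,0]-c[0],P[...,1]-c[1])-.07)<.025)
    print('jar',cv2.minEnclosingCircle((P[k][:,:2]*1000).astype(np.float32)),k.sum())
E
python3 - <<'E'
from h import *
amber();s=ctrl.get_state()['position'];h=np.array([.643,-.766,0]);print(s,'nose',s+.096*h);jarfit((.525,-.375));show('side','lump1',thr=.2)
E
```

```text
time: 33.88
position: [0.4128, -0.2257, 0.0793]
tool_rot: [-1.327, -2.844, -0.002]
ft_force: [-2.4, 2.5, 3.1]
grip_width: 0.434
grip_force: 60.0
side amber 57 mid [ 0.47  -0.295  0.026] [ 0.459 -0.305  0.015] [ 0.481 -0.284  0.037]
side amber 112 mid [ 0.499 -0.328  0.029] [ 0.485 -0.34   0.017] [ 0.514 -0.317  0.042]
[ 0.41410722 -0.22753356  0.07903066] nose [ 0.47583522 -0.30106956  0.07903066]
jar ((516.2366943359375, -372.7183837890625), 73.53646850585938) 627
side lump1 [([0.417, 0.073, 0.017], 0.61), ([0.477, -0.293, 0.017], 0.58), ([0.539, -0.408, 0.022], 0.53), ([0.567, -0.378, 0.021], 0.48), ([0.498, -0.331, 0.022], 0.43), ([0.408, 0.113, 0.023], 0.4)]
```

```bash
python3 -m crank '[{"tx":-3,"ty":0,"tz":0,"turn":0},{"tx":-6,"ty":0,"tz":0,"turn":0},{"tx":-6,"ty":0,"tz":-1,"turn":0},{"tx":-6,"ty":0,"tz":-4,"turn":0},{"tx":-6,"ty":0,"tz":-8,"turn":0}]'
python3 - <<'E'
from h import *
amber();s=ctrl.get_state()['position'];h=np.array([.643,-.766,0]);print(s,'nose',s+.096*h);jarfit((.52,-.375));show('side','lump1',thr=.2)
E
```

```text
time: 34.65
position: [0.4167, -0.2323, 0.086]
tool_rot: [-1.331, -2.845, 0.0]
ft_force: [-0.4, 0.3, -2.0]
grip_width: 0.43
grip_force: 60.0
side amber 56 mid [ 0.471 -0.294  0.035] [ 0.46  -0.305  0.026] [ 0.482 -0.283  0.044]
side amber 113 mid [ 0.499 -0.328  0.03 ] [ 0.485 -0.34   0.02 ] [ 0.514 -0.316  0.04 ]
[ 0.41718394 -0.23247447  0.08669256] nose [ 0.47891194 -0.30601047  0.08669256]
jar ((515.3880004882812, -371.8954772949219), 73.62397766113281) 626
side lump1 [([0.5, -0.328, 0.02], 0.68), ([0.417, 0.07, 0.017], 0.59), ([0.41, 0.117, 0.02], 0.56), ([0.539, -0.408, 0.018], 0.5), ([0.566, -0.383, 0.019], 0.48), ([0.477, -0.293, 0.024], 0.41)]
```

```bash
python3 -m crank '[{"tx":0,"ty":0,"tz":-6,"turn":0},{"tx":0,"ty":0,"tz":-16,"turn":0},{"tx":0,"ty":0,"tz":-30,"turn":0},{"tx":0,"ty":0,"tz":-46,"turn":0},{"tx":0,"ty":0,"tz":-62,"turn":0}]'
python3 -m crank '[{"tx":0,"ty":0,"tz":-14,"turn":0},{"tx":0,"ty":0,"tz":-26,"turn":0},{"tx":0,"ty":0,"tz":-35,"turn":0},{"tx":0,"ty":0,"tz":-38,"turn":0},{"tx":0,"ty":0,"tz":-38,"turn":0}]'
python3 - <<'E'
from h import *
amber(zz=(.006,.17),box=(.36,.6,-.45,-.15));print(ctrl.get_state()['position'],psi());show('side','jar','lump1',thr=.3)
E
```

```text
time: 35.42
position: [0.4174, -0.2324, 0.1499]
tool_rot: [1.33, 2.845, -0.0]
ft_force: [0.1, 0.6, -2.7]
grip_width: 0.435
grip_force: 60.0
time: 36.05
position: [0.4171, -0.2322, 0.1862]
tool_rot: [-1.33, -2.846, 0.0]
ft_force: [0.1, 0.2, -4.0]
grip_width: 0.432
grip_force: 60.0
side amber 165 mid [ 0.476 -0.298  0.131] [ 0.461 -0.311  0.12 ] [ 0.491 -0.284  0.143]
side amber 146 mid [ 0.5   -0.332  0.029] [ 0.485 -0.347  0.016] [ 0.514 -0.317  0.042]
side amber 257 mid [ 0.548 -0.394  0.03 ] [ 0.522 -0.416  0.018] [ 0.575 -0.373  0.042]
[ 0.41694657 -0.23207595  0.18594329] 129.88820421610956
side jar [([0.518, -0.376, 0.004], 0.96)]
side lump1 [([0.502, -0.329, 0.021], 0.75), ([0.477, -0.293, 0.125], 0.7), ([0.543, -0.408, 0.019], 0.64), ([0.404, 0.115, 0.022], 0.6), ([0.565, -0.383, 0.02], 0.56), ([0.414, 0.071, 0.019], 0.53)]
```

```bash
python3 -m crank '[{"tx":3,"ty":-2,"tz":0,"turn":0},{"tx":9,"ty":-6,"tz":0,"turn":0},{"tx":17,"ty":-12,"tz":0,"turn":0},{"tx":23,"ty":-16,"tz":-1,"turn":0},{"tx":25,"ty":-18,"tz":-1,"turn":0}]'
python3 -m crank '[{"tx":0,"ty":0,"tz":0,"turn":0},{"tx":-8,"ty":0,"tz":0,"turn":0},{"tx":-26,"ty":0,"tz":0,"turn":0},{"tx":-54,"ty":0,"tz":0,"turn":0},{"tx":-92,"ty":0,"tz":0,"turn":0}]'
python3 -m crank '[{"tx":58,"ty":0,"tz":0,"turn":0},{"tx":85,"ty":0,"tz":0,"turn":0},{"tx":85,"ty":0,"tz":0,"turn":0}]'
python3 - <<'E'
from h import *
amber(zz=(.006,.17),box=(.3,.65,-.5,-.12));print(ctrl.get_state()['position'],psi());show('side','jar','ink_knife','lump1',thr=.3)
E
```

```text
time: 36.83
position: [0.3868, -0.2246, 0.1876]
tool_rot: [1.331, 2.845, -0.001]
ft_force: [0.2, -0.5, -3.2]
grip_width: 0.434
grip_force: 60.0
time: 37.45
position: [0.4474, -0.296, 0.1873]
tool_rot: [1.33, 2.846, -0.0]
ft_force: [-0.0, -0.7, -2.4]
grip_width: 0.438
grip_force: 60.0
time: 37.83
position: [0.3916, -0.2292, 0.187]
tool_rot: [-1.328, -2.846, 0.0]
ft_force: [-0.4, -1.2, -2.7]
grip_width: 0.431
grip_force: 60.0
side amber 303 mid [ 0.506 -0.347  0.031] [ 0.483 -0.377  0.021] [ 0.529 -0.318  0.042]
side amber 247 mid [ 0.55  -0.394  0.03 ] [ 0.525 -0.417  0.018] [ 0.575 -0.371  0.043]
[ 0.39238337 -0.23025173  0.18750753] 129.9244329885717
side jar [([0.518, -0.373, 0.006], 0.72)]
side ink_knife [([0.311, -0.306, -0.0], 0.57)]
side lump1 [([0.499, -0.332, 0.021], 0.65), ([0.543, -0.406, 0.02], 0.62), ([0.563, -0.379, 0.02], 0.52), ([0.518, -0.361, 0.024], 0.46), ([0.313, -0.306, -0.001], 0.4)]
```

Run:
```python
from h import *
print(rel([.47,.06,.19]),psi())
```

```text
[173.7 245.8  -2.4] 129.85634304196904
```

```bash
python3 -m crank '[{"tx":30,"ty":45,"tz":0,"turn":-1},{"tx":65,"ty":95,"tz":0,"turn":-3},{"tx":100,"ty":145,"tz":0,"turn":-5},{"tx":135,"ty":195,"tz":0,"turn":-7},{"tx":173,"ty":245,"tz":0,"turn":-9}]'
python3 - <<'E'
from h import *
print(rel([.501,.359,.18]),psi())
E
```

```text
time: 38.65
position: [0.4703, 0.061, 0.188]
tool_rot: [0.133, 3.137, 0.0]
ft_force: [1.0, -1.5, -2.8]
grip_width: 0.432
grip_force: 60.0
[ -5.4 299.6   8. ] 175.1399656295167
```

```bash
python3 -m crank '[{"tx":0,"ty":55,"tz":0,"turn":-1},{"tx":-2,"ty":115,"tz":0,"turn":-1},{"tx":-3,"ty":175,"tz":0,"turn":-1},{"tx":-4,"ty":235,"tz":0,"turn":-1},{"tx":-5,"ty":295,"tz":0,"turn":-1}]'
python3 -m crank '[{"tx":0,"ty":4,"tz":20,"turn":0},{"tx":0,"ty":4,"tz":50,"turn":0},{"tx":0,"ty":4,"tz":80,"turn":0},{"tx":0,"ty":4,"tz":95,"turn":0},{"tx":0,"ty":4,"tz":102,"turn":0}]'
python3 -m crank '[{"tx":0,"ty":0,"tz":2,"turn":0},{"tx":0,"ty":0,"tz":4,"turn":0},{"tx":0,"ty":0,"tz":4,"turn":0}]'
```

```text
time: 39.28
position: [0.5018, 0.3544, 0.1873]
tool_rot: [0.007, 3.141, 0.001]
ft_force: [0.6, 0.2, -1.5]
grip_width: 0.434
grip_force: 60.0
time: 39.9
position: [0.5005, 0.3563, 0.0845]
tool_rot: [-0.005, -3.141, 0.001]
ft_force: [0.8, -0.4, -2.1]
grip_width: 0.434
grip_force: 60.0
time: 40.28
position: [0.5006, 0.3573, 0.0821]
tool_rot: [0.003, 3.14, 0.001]
ft_force: [0.2, -0.1, -2.7]
grip_width: 0.433
grip_force: 60.0
```

```bash
python3 -m crank '[{"tx":0,"ty":0,"tz":2,"turn":0},{"tx":0,"ty":0,"tz":3,"turn":0},{"tx":0,"ty":0,"tz":3,"turn":0}]'
python3 -m crank '[{"tx":0,"ty":0,"tz":0,"turn":0},{"tx":0,"ty":0,"tz":0,"turn":0},{"tx":0,"ty":0,"tz":-20,"turn":0},{"tx":0,"ty":0,"tz":-70,"turn":0},{"tx":0,"ty":0,"tz":-90,"turn":0}]' 70
python3 - <<'E'
from h import *
for c in('wrist','side'): grip(c,(.50,.36))
show('wrist','scoop','scoop_grip');print(psi(),ctrl.get_state()['joint_positions'].round(2))
E
```

```text
time: 40.65
position: [0.5002, 0.3575, 0.0815]
tool_rot: [0.003, 3.14, -0.001]
ft_force: [-6.7, -5.1, 13.2]
grip_width: 0.432
grip_force: 60.0
time: 41.28
position: [0.5013, 0.3586, 0.1725]
tool_rot: [0.003, 3.137, 0.005]
ft_force: [0.4, 0.2, 0.6]
grip_width: 0.799
grip_force: 0.0
wrist 1196 ((498.01348876953125, 357.0208435058594), (37.767608642578125, 14.78501033782959), 89.68183135986328) 0.12225921339972844
side 48 ((496.8197937011719, 355.17816162109375), (14.927555084228516, 36.914371490478516), 0.6415160894393921) 0.11961951297905993
wrist scoop [([0.545, 0.355, 0.003], 0.75)]
wrist scoop_grip [([0.497, 0.358, 0.094], 0.91)]
179.8768030061575 [-0.01  0.41 -0.82  1.62  0.31  1.26  0.68]
```

```bash
for i in 1 2 3; do python3 -m crank '[{"tx":0,"ty":0,"tz":0,"turn":2},{"tx":0,"ty":0,"tz":0,"turn":4},{"tx":0,"ty":0,"tz":0,"turn":6},{"tx":0,"ty":0,"tz":0,"turn":8},{"tx":0,"ty":0,"tz":0,"turn":10}]' | grep pos; done
python3 -m crank '[{"tx":0,"ty":0,"tz":0,"turn":2},{"tx":0,"ty":0,"tz":0,"turn":4},{"tx":0,"ty":0,"tz":0,"turn":6},{"tx":0,"ty":0,"tz":0,"turn":6}]'
python3 - <<'E'
from h import *
print(psi(),ctrl.get_state()['joint_positions'].round(2),rel([.4975,.357,.085]))
E
```

```text
position: [0.4992, 0.3561, 0.166]
position: [0.4992, 0.356, 0.1659]
position: [0.4992, 0.356, 0.1659]
time: 43.85
position: [0.4993, 0.3562, 0.1663]
tool_rot: [3.139, -0.0, -0.004]
ft_force: [0.4, -0.2, 0.1]
grip_width: 0.804
grip_force: 0.0
-0.012432272695421204 [-0.39  0.31 -0.34  1.63  0.11  1.22 -2.31] [-1.6 -1.  81.3]
```

```bash
python3 - <<'E'
from h import *
for c in('wrist','side'): grip(c,(.50,.36))
E
python3 -m crank '[{"tx":-2,"ty":-1,"tz":20,"turn":0},{"tx":-2,"ty":-1,"tz":45,"turn":0},{"tx":-2,"ty":-1,"tz":65,"turn":0},{"tx":-2,"ty":-1,"tz":78,"turn":0},{"tx":-2,"ty":-1,"tz":83,"turn":0}]' 70 60
python3 -m crank '[{"tx":0,"ty":0,"tz":0,"turn":0},{"tx":0,"ty":0,"tz":0,"turn":0},{"tx":0,"ty":0,"tz":0,"turn":0},{"tx":0,"ty":0,"tz":0,"turn":0},{"tx":0,"ty":0,"tz":0,"turn":0}]' 30 60
python3 -m crank '[{"tx":0,"ty":0,"tz":-5,"turn":0},{"tx":0,"ty":0,"tz":-25,"turn":0},{"tx":0,"ty":0,"tz":-65,"turn":0},{"tx":0,"ty":0,"tz":-110,"turn":0},{"tx":0,"ty":0,"tz":-120,"turn":0}]'
python3 - <<'E'
from h import *
planefit(pitch('top'),1); u=np.array([-.177,.984,0]);c=np.array([.4497,.004,0])
print(rel(c-u*.044+[0,0,.2]),psi())
E
```

```text
wrist 1266 ((499.2695617675781, 357.4969177246094), (14.67539119720459, 37.82561111450195), 0.2444538027048111) 0.12209342997041481
side 36 ((496.7297668457031, 358.16888427734375), (14.893308639526367, 40.25366973876953), 0.6548197269439697) 0.11831876721383511
time: 44.58
position: [0.4977, 0.3577, 0.0841]
tool_rot: [3.141, -0.003, -0.002]
ft_force: [1.0, -0.2, 0.3]
grip_width: 0.805
grip_force: 0.0
time: 45.2
position: [0.4983, 0.358, 0.0857]
tool_rot: [-3.141, 0.003, -0.001]
ft_force: [-0.9, -1.0, 2.2]
grip_width: 0.435
grip_force: 60.0
time: 45.82
position: [0.4997, 0.3596, 0.2104]
tool_rot: [-3.137, 0.003, -0.01]
ft_force: [-0.4, 1.2, -2.5]
grip_width: 0.434
grip_force: 60.0
55 70 [80. 83. 85.]
70 117 [80. 82. 84.]
85 88 [80. 82. 85.]
[-41.1 398.5   8. ] -0.11137272810212054
```

```bash
python3 -m crank '[{"tx":-4,"ty":35,"tz":0,"turn":-2},{"tx":-8,"ty":75,"tz":0,"turn":-4},{"tx":-12,"ty":115,"tz":0,"turn":-6},{"tx":-16,"ty":155,"tz":0,"turn":-8},{"tx":-20,"ty":195,"tz":0,"turn":-10}]'
python3 - <<'E'
from h import *
u=np.array([-.177,.984,0]);c=np.array([.4497,.004,0])
print(rel(c-u*.044+[0,0,.2]),psi())
E
```

```text
time: 46.5
position: [0.4765, 0.1613, 0.2038]
tool_rot: [-2.845, -1.333, 0.004]
ft_force: [0.0, -0.7, -2.4]
grip_width: 0.433
grip_force: 60.0
[-166.3  113.7    4.1] 50.21696000073708
```

```bash
python3 -m crank '[{"tx":-33,"ty":23,"tz":0,"turn":-2},{"tx":-66,"ty":46,"tz":0,"turn":-4},{"tx":-100,"ty":68,"tz":0,"turn":-6},{"tx":-133,"ty":91,"tz":0,"turn":-8},{"tx":-166,"ty":114,"tz":4,"turn":-10}]'
python3 -m crank '[{"tx":0,"ty":0,"tz":20,"turn":0},{"tx":0,"ty":0,"tz":30,"turn":0},{"tx":0,"ty":0,"tz":30,"turn":0}]'
python3 - <<'E'
from h import *
u=np.array([-.177,.984,0]);v=np.array([.984,.177,0]);c=np.array([.4497,.004,0])
s=ctrl.get_state();print(s['position'],psi(),'uv',(s['position']-c)@u,(s['position']-c)@v)
T=R.from_rotvec(s['tool_rot']).as_matrix()
for cam in('top','side'):
    m,im,d=snap(cam);P=cloud(m,d);a=(P-c)@u;b=(P-c)@v;z=P[...,2];q=(P-s['position'])@T
    k=(abs(q[...,2]-.082)<.008)&(q[...,0]>.02)&(q[...,0]<.12)&(abs(q[...,1])<.06)
    if k.sum()>20: print(cam,'pan u',np.percentile(a[k],[1,99]).round(4),'v',np.percentile(b[k],[1,99]).round(4))
    for sg in(-1,1):
        kk=(z>.05)&(z<.062)&(a>0)&(a<.13)&(sg*b>.04)&(sg*b<.06)
        if kk.sum()>20: print(cam,'wall',sg,np.median(b[kk]).round(4))
    show(cam,'lump1',thr=.3)
for L in ([.419,.074],[.408,.113],[.452,.124],[.462,.089]): print(((np.r_[L,0]-c)@u).round(4),((np.r_[L,0]-c)@v).round(4))
E
```

```text
time: 47.12
position: [0.457, -0.0387, 0.2003]
tool_rot: [-2.014, -2.41, 0.002]
ft_force: [0.4, 0.2, -2.8]
grip_width: 0.431
grip_force: 60.0
time: 47.5
position: [0.4569, -0.0367, 0.17]
tool_rot: [-2.019, -2.404, 0.003]
ft_force: [-0.4, 0.7, -2.3]
grip_width: 0.434
grip_force: 60.0
[ 0.45687912 -0.0367179   0.16997463] 99.95043235242535 uv -0.04133711354103829 -0.00014281102881755892
top pan u [0.0027 0.0514] v [-0.0367  0.0383]
top wall -1 -0.0493
top wall 1 0.0505
top lump1 [([0.452, 0.125, 0.019], 0.67), ([0.407, 0.114, 0.021], 0.62), ([0.506, -0.386, 0.021], 0.62), ([0.535, -0.404, 0.02], 0.58), ([0.484, -0.335, 0.024], 0.56), ([0.563, -0.386, 0.019], 0.46), ([0.418, 0.075, 0.018], 0.43), ([0.46, 0.089, 0.019], 0.4), ([0.691, 0.191, 0.002], 0.35)]
side pan u [-0.0101  0.0557] v [-0.0395 -0.0023]
side wall -1 -0.051
side lump1 [([0.538, -0.411, 0.023], 0.67), ([0.506, -0.384, 0.02], 0.66), ([0.452, 0.014, 0.088], 0.64), ([0.41, 0.118, 0.021], 0.51), ([0.485, -0.338, 0.023], 0.47), ([0.567, -0.382, 0.02], 0.46), ([0.417, 0.073, 0.018], 0.39)]
0.0743 -0.0178
0.1146 -0.0217
0.1177 0.0235
0.0815 0.0271
```

```bash
python3 -m crank '[{"tx":-3,"ty":1,"tz":20,"turn":0},{"tx":-3,"ty":1,"tz":45,"turn":0},{"tx":-3,"ty":1,"tz":65,"turn":0},{"tx":-3,"ty":1,"tz":75,"turn":0},{"tx":-3,"ty":1,"tz":79,"turn":0}]'
python3 -m crank '[{"tx":0,"ty":0,"tz":1,"turn":0},{"tx":0,"ty":0,"tz":2,"turn":0},{"tx":0,"ty":0,"tz":3,"turn":0},{"tx":0,"ty":0,"tz":4,"turn":0}]'
```

```text
time: 48.32
position: [0.4597, -0.04, 0.0924]
tool_rot: [2.021, 2.405, 0.0]
ft_force: [-0.5, -0.5, -2.3]
grip_width: 0.435
grip_force: 60.0
time: 48.82
position: [0.4596, -0.0402, 0.0885]
tool_rot: [2.021, 2.404, 0.0]
ft_force: [-1.1, -0.0, -2.9]
grip_width: 0.436
grip_force: 60.0
```

```bash
python3 -m crank '[{"tx":0,"ty":0,"tz":1,"turn":0},{"tx":0,"ty":0,"tz":2,"turn":0},{"tx":0,"ty":0,"tz":2.5,"turn":0},{"tx":0,"ty":0,"tz":2.5,"turn":0}]'
python3 - <<'E'
from h import *
u=np.array([-.177,.984,0]);v=np.array([.984,.177,0]);c=np.array([.4497,.004,0])
s=ctrl.get_state();print(psi(),'uv',(s['position']-c)@u,(s['position']-c)@v)
E
```

```text
time: 49.32
position: [0.4595, -0.0402, 0.0866]
tool_rot: [2.022, 2.404, -0.0]
ft_force: [-2.5, -1.6, 5.4]
grip_width: 0.431
grip_force: 60.0
99.879531600222 uv -0.045239065226721144 0.0018472422834427235
```

```bash
python3 -m crank '[{"tx":8,"ty":-1,"tz":0,"turn":0},{"tx":18,"ty":-1,"tz":0,"turn":0},{"tx":28,"ty":-1,"tz":0,"turn":0},{"tx":38,"ty":-1,"tz":0,"turn":0},{"tx":48,"ty":-1,"tz":0,"turn":0}]'
python3 -m crank '[{"tx":9,"ty":0,"tz":0,"turn":0},{"tx":17,"ty":0,"tz":0,"turn":0},{"tx":24,"ty":0,"tz":0,"turn":0},{"tx":30,"ty":0,"tz":0,"turn":0}]'
python3 - <<'E'
from h import *
u=np.array([-.177,.984,0]);v=np.array([.984,.177,0]);c=np.array([.4497,.004,0])
s=ctrl.get_state();print(psi(),'uv',(s['position']-c)@u,(s['position']-c)@v)
snap('side');show('side','lump1',thr=.3);snap('top');show('top','lump1',thr=.3)
E
```

```text
time: 49.95
position: [0.4515, 0.0068, 0.0868]
tool_rot: [2.019, 2.402, 0.001]
ft_force: [2.9, -5.4, 5.7]
grip_width: 0.431
grip_force: 60.0
time: 50.45
position: [0.4465, 0.0359, 0.0869]
tool_rot: [2.019, 2.402, 0.001]
ft_force: [3.1, -6.1, 5.1]
grip_width: 0.432
grip_force: 60.0
99.88238456060002 uv 0.031934375947893785 0.0025203606714058824
side lump1 [([0.507, -0.386, 0.02], 0.52), ([0.566, -0.381, 0.02], 0.49), ([0.486, -0.34, 0.021], 0.44), ([0.542, -0.407, 0.018], 0.43), ([0.419, 0.096, 0.017], 0.41)]
top lump1 [([0.691, 0.191, -0.003], 0.66), ([0.487, -0.336, 0.018], 0.63), ([0.503, -0.386, 0.024], 0.63), ([0.562, -0.384, 0.018], 0.61), ([0.45, 0.14, 0.023], 0.54), ([0.418, 0.132, 0.026], 0.5), ([0.535, -0.407, 0.022], 0.46)]
```

```bash
python3 -m crank '[{"tx":4,"ty":-1,"tz":0,"turn":0},{"tx":8,"ty":-1,"tz":0,"turn":0},{"tx":11,"ty":-1,"tz":0,"turn":0},{"tx":11,"ty":-1,"tz":0,"turn":0}]'
python3 - <<'E'
from h import *
u=np.array([-.177,.984,0]);v=np.array([.984,.177,0]);c=np.array([.4497,.004,0])
s=ctrl.get_state();print(psi(),'uv',(s['position']-c)@u,(s['position']-c)@v)
for cam in('side','top'):
    snap(cam)
    for r in ctrl.mark_of(cam,'lump1'):
        if r['xyz'][1]>0 and r['confidence']>.2: p=np.array(r['xyz']);print(cam,p.round(3),((p-c)@u).round(3),((p-c)@v).round(3),round(r['confidence'],2))
E
```

```text
time: 51.15
position: [0.4435, 0.0471, 0.0868]
tool_rot: [2.02, 2.403, 0.002]
ft_force: [2.3, -3.8, 6.5]
grip_width: 0.429
grip_force: 60.0
99.8971139386212 uv 0.04354192448678628 0.0015475348394515642
side [0.417 0.095 0.019] 0.095 -0.016 0.54
top [0.414 0.132 0.028] 0.132 -0.013 0.61
top [0.449 0.138 0.022] 0.132 0.023 0.59
```

```bash
python3 -m crank '[{"tx":2,"ty":0,"tz":-3,"turn":0},{"tx":6,"ty":0,"tz":-9,"turn":0},{"tx":12,"ty":0,"tz":-17,"turn":0},{"tx":18,"ty":0,"tz":-25,"turn":0},{"tx":24,"ty":0,"tz":-33,"turn":0}]'
python3 - <<'E'
from h import *
u=np.array([-.177,.984,0]);v=np.array([.984,.177,0]);c=np.array([.4497,.004,0])
s=ctrl.get_state();print(psi(),'uv',(s['position']-c)@u,(s['position']-c)@v)
for cam in('side','top'):
    snap(cam)
    for r in ctrl.mark_of(cam,'lump1'):
        if r['xyz'][1]>0 and r['confidence']>.2: p=np.array(r['xyz']);print(cam,p.round(3),((p-c)@u-(s['position']-c)@u-.05).round(3),((p-c)@v).round(3),round(r['confidence'],2))
E
```

```text
time: 51.98
position: [0.4365, 0.0687, 0.1176]
tool_rot: [2.021, 2.405, -0.009]
ft_force: [1.8, -7.8, -2.7]
grip_width: 0.43
grip_force: 60.0
99.9200851466023 uv 0.0660244278289714 -0.0015079420705146967
side [0.407 0.115 0.052] 0.001 -0.022 0.42
```

```bash
python3 -m crank '[{"tx":4,"ty":0,"tz":-8,"turn":0},{"tx":9,"ty":0,"tz":-16,"turn":0},{"tx":14,"ty":0,"tz":-24,"turn":0},{"tx":17,"ty":0,"tz":-32,"turn":0},{"tx":18,"ty":0,"tz":-40,"turn":0}]'
python3 - <<'E'
from h import *
u=np.array([-.177,.984,0]);v=np.array([.984,.177,0]);c=np.array([.4497,.004,0])
s=ctrl.get_state();print(psi(),'uv',(s['position']-c)@u,(s['position']-c)@v)
for cam in('side','top'):
    snap(cam,'l_%s.png'%cam)
    for r in ctrl.mark_of(cam,'lump1'):
        if r['xyz'][1]>0 and r['confidence']>.2: p=np.array(r['xyz']);print(cam,p.round(3),((p-c)@u-(s['position']-c)@u-.05).round(3),((p-c)@v).round(3),round(r['confidence'],2))
    amber(cam,(.3,.6,.03,.35),(.006,.2))
E
```

```text
time: 52.8
position: [0.4348, 0.0897, 0.1594]
tool_rot: [-2.02, -2.405, -0.001]
ft_force: [-0.6, -1.0, -3.1]
grip_width: 0.43
grip_force: 60.0
99.95120199419746 uv 0.08700123056659537 0.0005001424559794381
side [0.41  0.128 0.09 ] -0.008 -0.017 0.57
side [0.404 0.174 0.095] 0.038 -0.015 0.51
side amber 131 mid [0.435 0.084 0.163] [0.417 0.078 0.127] [0.452 0.09  0.198]
side amber 100 mid [0.403 0.15  0.104] [0.391 0.114 0.092] [0.415 0.185 0.116]
```

```bash
python3 -m crank '[{"tx":0,"ty":0,"tz":-8,"turn":0},{"tx":0,"ty":0,"tz":-18,"turn":0},{"tx":0,"ty":0,"tz":-28,"turn":0},{"tx":0,"ty":0,"tz":-34,"turn":0},{"tx":0,"ty":0,"tz":-34,"turn":0}]'
python3 - <<'E'
from h import *
u=np.array([-.177,.984,0]);v=np.array([.984,.177,0]);c=np.array([.4497,.004,0])
s=ctrl.get_state();print(psi(),'uv',(s['position']-c)@u,s['ft_force'].round(1))
for cam in('wrist','side','top'):
    snap(cam,'m_%s.png'%cam)
    for r in ctrl.mark_of(cam,'lump1'):
        if r['xyz'][1]>0 and r['confidence']>.2: p=np.array(r['xyz']);print(cam,p.round(3),((p-c)@u-(s['position']-c)@u-.05).round(3),((p-c)@v).round(3),round(r['confidence'],2))
    amber(cam,(.3,.6,.03,.35),(.006,.2))
E
```

```text
time: 53.72
position: [0.4354, 0.0887, 0.1935]
tool_rot: [2.021, 2.404, 0.002]
ft_force: [0.1, 0.3, -4.5]
grip_width: 0.433
grip_force: 60.0
99.8891339282166 uv 0.08586867268396299 [ 0.1  0.3 -4.5]
wrist [0.411 0.13  0.132] -0.005 -0.016 0.95
wrist [0.444 0.142 0.128] 0.0 0.019 0.76
wrist [0.439 0.178 0.128] 0.037 0.021 0.66
wrist [0.406 0.17  0.13 ] 0.036 -0.014 0.58
wrist amber 1799 mid [0.408 0.172 0.136] [0.392 0.156 0.124] [0.423 0.188 0.147]
wrist amber 1608 mid [0.441 0.176 0.135] [0.426 0.161 0.127] [0.457 0.191 0.143]
wrist amber 1451 mid [0.442 0.14  0.135] [0.427 0.125 0.124] [0.457 0.155 0.145]
wrist amber 1410 mid [0.408 0.13  0.14 ] [0.391 0.116 0.134] [0.424 0.144 0.147]
wrist amber 1709 mid [0.435 0.094 0.181] [0.416 0.089 0.161] [0.453 0.098 0.2  ]
side [0.405 0.173 0.131] 0.038 -0.014 0.61
side [0.41  0.127 0.126] -0.008 -0.017 0.41
side amber 114 mid [0.403 0.133 0.15 ] [0.39  0.082 0.122] [0.415 0.183 0.177]
side amber 53 mid [0.434 0.083 0.18 ] [0.417 0.078 0.16 ] [0.451 0.088 0.2  ]
```

View pics/m_wrist.png

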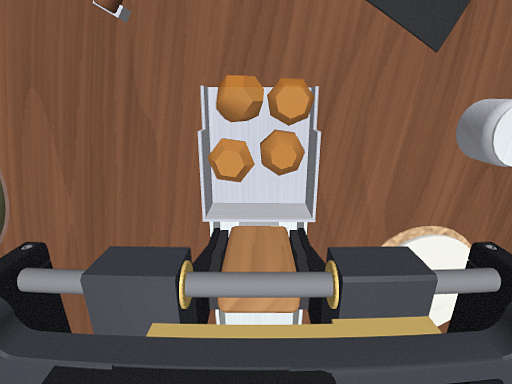

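```bash
python3 -m crank '[{"tx":26,"ty":0,"tz":0,"turn":0},{"tx":45,"ty":0,"tz":0,"turn":0},{"tx":57,"ty":0,"tz":0,"turn":0},{"tx":63,"ty":0,"tz":0,"turn":0},{"tx":64,"ty":0,"tz":0,"turn":0}]'
python3 - <<'E'
from h import *
u=np.array([-.177,.984,0]);c=np.array([.4497,.004,0])
s=ctrl.get_state();snap('wrist')
for r in ctrl.mark_of('wrist','lump1'):
    p=np.array(r['xyz']);print(p.round(3),((p-s['position'])@u-.05).round(3),round(r['confidence'],2))
print(s['position'],rel([.559,-.602,.190]),psi());jarfit((.518,-.373));snap('top');show('top','jar')
E
```

```text
time: 54.8
position: [0.424, 0.1515, 0.1928]
tool_rot: [2.022, 2.405, -0.001]
ft_force: [0.3, -0.2, -3.5]
grip_width: 0.431
grip_force: 60.0
[0.426 0.237 0.127] 0.033 0.94
[0.386 0.233 0.133] 0.037 0.86
[0.436 0.2   0.126] -0.005 0.73
[0.4   0.191 0.128] -0.007 0.7
[0.42404079 0.1514626  0.19276685] [-765.     4.1    3.1] 99.84445045334635
jar ((516.8112182617188, -373.6272277832031), 74.16908264160156) 620
top jar [([0.519, -0.371, 0.002], 0.67)]
```

```bash
python3 -m crank '[{"tx":-5,"ty":0,"tz":0,"turn":0},{"tx":-14,"ty":0,"tz":0,"turn":0},{"tx":-28,"ty":0,"tz":0,"turn":0},{"tx":-47,"ty":0,"tz":0,"turn":0},{"tx":-71,"ty":0,"tz":0,"turn":0}]'
for i in 1 2 3 4; do python3 -m crank '[{"tx":-28,"ty":0,"tz":0,"turn":0},{"tx":-56,"ty":0,"tz":0,"turn":0},{"tx":-84,"ty":0,"tz":0,"turn":0},{"tx":-112,"ty":0,"tz":0,"turn":0},{"tx":-140,"ty":0,"tz":0,"turn":0}]'|grep pos; done
python3 -m crank '[{"tx":-28,"ty":1,"tz":0,"turn":0},{"tx":-53,"ty":2,"tz":1,"turn":0},{"tx":-75,"ty":3,"tz":2,"turn":0},{"tx":-93,"ty":4,"tz":2,"turn":0},{"tx":-107,"ty":4,"tz":2,"turn":0}]'
python3 -m crank '[{"tx":-11,"ty":0,"tz":0,"turn":0},{"tx":-19,"ty":0,"tz":0,"turn":0},{"tx":-24,"ty":0,"tz":0,"turn":0},{"tx":-26,"ty":0,"tz":0,"turn":0},{"tx":-26,"ty":0,"tz":0,"turn":0}]'
python3 - <<'E'
from h import *
u=np.array([-.177,.984,0])
s=ctrl.get_state();snap('wrist')
for r in ctrl.mark_of('wrist','lump1'):
    p=np.array(r['xyz']);print(p.round(3),((p-s['position'])@u-.05).round(3),round(r['confidence'],2))
print(s['position'],rel([.535,-.466,.190]),psi());show('wrist','jar')
E
```

```text
time: 55.68
position: [0.4363, 0.0803, 0.1929]
tool_rot: [2.022, 2.404, -0.0]
ft_force: [0.3, 0.0, -3.2]
grip_width: 0.432
grip_force: 60.0
position: [0.4601, -0.0584, 0.1929]
position: [0.4839, -0.1963, 0.1928]
position: [0.5076, -0.3342, 0.1927]
position: [0.5314, -0.472, 0.1925]
time: 58.8
position: [0.5534, -0.5767, 0.1899]
tool_rot: [-2.022, -2.403, 0.002]
ft_force: [0.1, 0.5, -3.1]
grip_width: 0.433
grip_force: 60.0
time: 59.42
position: [0.5593, -0.6001, 0.191]
tool_rot: [2.021, 2.405, 0.0]
ft_force: [-0.3, -0.4, -3.3]
grip_width: 0.434
grip_force: 60.0
[ 0.571 -0.547  0.124] 0.001 0.87
[ 0.539 -0.558  0.126] -0.005 0.81
[ 0.564 -0.515  0.123] 0.033 0.73
[ 0.526 -0.52   0.13 ] 0.035 0.71
[ 0.5592715  -0.60012945  0.19098789] [136.1  -0.9   1.1] 99.91260017039366
wrist jar []
```

```bash
python3 -m crank '[{"tx":12,"ty":-1,"tz":1,"turn":0},{"tx":38,"ty":-1,"tz":1,"turn":0},{"tx":80,"ty":-1,"tz":1,"turn":0},{"tx":138,"ty":-1,"tz":1,"turn":0},{"tx":78,"ty":-1,"tz":1,"turn":0}]'
python3 -m crank '[{"tx":-60,"ty":0,"tz":0,"turn":0},{"tx":-75,"ty":0,"tz":0,"turn":0},{"tx":-75,"ty":0,"tz":0,"turn":0},{"tx":-75,"ty":0,"tz":0,"turn":0}]'
python3 - <<'E'
from h import *
u=np.array([-.177,.984,0])
s=ctrl.get_state()
jc=np.array([.518,-.3725])
for cam in('wrist','top','side'):
    snap(cam)
    for r in ctrl.mark_of(cam,'lump1'):
        p=np.array(r['xyz']);
        if r['confidence']>.2: print(cam,p.round(3),'r',np.hypot(*(p[:2]-jc)).round(3),round(r['confidence'],2))
amber('top',(.3,.75,-.65,.3),(.006,.2));amber('side',(.3,.75,-.65,.3),(.006,.2));print(s['position'],psi());jarfit((.518,-.373))
E
```

```text
time: 60.2
position: [0.5426, -0.5052, 0.183]
tool_rot: [-1.992, -2.399, -0.019]
ft_force: [3.4, -1.8, -2.7]
grip_width: 0.435
grip_force: 60.0
time: 60.7
position: [0.5584, -0.5962, 0.1904]
tool_rot: [2.02, 2.406, 0.002]
ft_force: [-0.4, 1.2, -1.7]
grip_width: 0.428
grip_force: 60.0
top [ 0.506 -0.419  0.023] r 0.048 0.68
top [ 0.523 -0.322  0.021] r 0.05 0.62
top [ 0.55  -0.348  0.023] r 0.04 0.58
top [ 0.477 -0.4    0.022] r 0.049 0.52
top [ 0.511 -0.369  0.018] r 0.008 0.51
top [ 0.536 -0.406  0.023] r 0.038 0.46
top [ 0.563 -0.384  0.019] r 0.047 0.41
top [ 0.482 -0.335  0.02 ] r 0.051 0.39
side [ 0.564 -0.382  0.024] r 0.047 0.68
side [ 0.511 -0.373  0.021] r 0.007 0.65
side [ 0.472 -0.4    0.023] r 0.053 0.61
side [ 0.518 -0.374  0.004] r 0.002 0.6
side [ 0.506 -0.417  0.022] r 0.046 0.57
side [ 0.484 -0.342  0.022] r 0.046 0.56
side [ 0.54  -0.408  0.017] r 0.042 0.53
side [ 0.547 -0.353  0.026] r 0.035 0.49
side [ 0.523 -0.322  0.017] r 0.051 0.49
top amber 152 mid [ 0.549 -0.393  0.029] [ 0.523 -0.418  0.017] [ 0.575 -0.368  0.041]
top amber 72 mid [ 0.548 -0.347  0.03 ] [ 
[... 339 characters left out ...]
34] [ 0.476 -0.352  0.028] [ 0.497 -0.333  0.04 ]
side amber 139 mid [ 0.522 -0.327  0.029] [ 0.506 -0.341  0.017] [ 0.537 -0.314  0.041]
side amber 147 mid [ 0.547 -0.35   0.028] [ 0.532 -0.364  0.016] [ 0.562 -0.337  0.041]
side amber 153 mid [ 0.485 -0.339  0.028] [ 0.471 -0.356  0.016] [ 0.5   -0.322  0.041]
side amber 159 mid [ 0.509 -0.373  0.028] [ 0.495 -0.388  0.014] [ 0.523 -0.358  0.041]
side amber 288 mid [ 0.536 -0.396  0.029] [ 0.496 -0.417  0.017] [ 0.576 -0.374  0.042]
side amber 27 mid [ 0.482 -0.396  0.032] [ 0.473 -0.403  0.024] [ 0.492 -0.389  0.04 ]
[ 0.55842353 -0.59622848  0.19037296] 99.91075215413863
jar ((516.207275390625, -372.7105712890625), 72.95561218261719) 618
```

```bash
python3 -m crank '[{"tx":25,"ty":4.5,"tz":-5,"turn":0},{"tx":70,"ty":12.5,"tz":-10,"turn":0},{"tx":125,"ty":22,"tz":-10,"turn":0},{"tx":180,"ty":32,"tz":-10,"turn":0},{"tx":235,"ty":42,"tz":-10,"turn":0}]'
python3 -m crank '[{"tx":55,"ty":10,"tz":0,"turn":0},{"tx":110,"ty":20,"tz":0,"turn":0},{"tx":165,"ty":29,"tz":0,"turn":0},{"tx":220,"ty":39,"tz":0,"turn":0},{"tx":275,"ty":49,"tz":0,"turn":0}]'
python3 -m crank '[{"tx":55,"ty":10,"tz":0,"turn":0},{"tx":110,"ty":20,"tz":0,"turn":0},{"tx":165,"ty":29,"tz":0,"turn":0},{"tx":220,"ty":39,"tz":0,"turn":0},{"tx":270,"ty":48,"tz":0,"turn":0}]'
python3 - <<'E'
from h import *
print(rel([.560,.310,.090]),psi())
E
```

```text
time: 61.78
position: [0.5586, -0.3569, 0.2002]
tool_rot: [2.021, 2.404, 0.0]
ft_force: [0.2, 0.7, -1.8]
grip_width: 0.434
grip_force: 60.0
time: 62.4
position: [0.5596, -0.0779, 0.2004]
tool_rot: [2.021, 2.403, 0.001]
ft_force: [1.3, 0.3, -2.6]
grip_width: 0.427
grip_force: 60.0
time: 63.02
position: [0.5604, 0.1967, 0.2004]
tool_rot: [2.021, 2.405, 0.001]
ft_force: [0.9, -0.5, -1.9]
grip_width: 0.431
grip_force: 60.0
[111.7  19.  110.4] 99.9080012398528
```

```bash
python3 -m crank '[{"tx":50,"ty":9,"tz":0,"turn":0},{"tx":95,"ty":16,"tz":10,"turn":0},{"tx":112,"ty":19,"tz":50,"turn":0},{"tx":112,"ty":19,"tz":90,"turn":0},{"tx":112,"ty":19,"tz":110,"turn":0}]'
python3 -m crank '[{"tx":0,"ty":0,"tz":1,"turn":0},{"tx":0,"ty":0,"tz":2,"turn":0},{"tx":0,"ty":0,"tz":3,"turn":0},{"tx":0,"ty":0,"tz":4,"turn":0},{"tx":0,"ty":0,"tz":4,"turn":0}]'
```

```text
time: 63.65
position: [0.5589, 0.3074, 0.0873]
tool_rot: [-2.021, -2.404, 0.006]
ft_force: [-0.1, -0.1, -2.8]
grip_width: 0.436
grip_force: 60.0
time: 64.28
position: [0.5602, 0.3083, 0.0861]
tool_rot: [2.022, 2.404, 0.0]
ft_force: [-0.4, -0.1, -1.5]
grip_width: 0.429
grip_force: 60.0
```

```bash
python3 -m crank '[{"tx":0,"ty":0,"tz":1,"turn":0},{"tx":0,"ty":0,"tz":1,"turn":0},{"tx":0,"ty":0,"tz":1,"turn":0}]'
python3 -m crank '[{"tx":0,"ty":0,"tz":0,"turn":0},{"tx":0,"ty":0,"tz":0,"turn":0},{"tx":0,"ty":0,"tz":-15,"turn":0},{"tx":0,"ty":0,"tz":-60,"turn":0},{"tx":0,"ty":0,"tz":-115,"turn":0}]' 70
python3 - <<'E'
from h import *
grip('wrist',(.56,.31));grip('side',(.56,.31));show('wrist','scoop','scoop_mat');
snap('top');show('top','scoop','scoop_mat')
def knob():
    for cam in('top','side'):
        m,im,d=snap(cam);P=cloud(m,d);k=(np.hypot(P[...,0]-.678,P[...,1]+.018)<.05)&(P[...,2]>.042)&(P[...,2]<.06);q=(P[k][:,:2]*1000).astype(np.float32)
        print(cam,k.sum(),cv2.minEnclosingCircle(q) if len(q) else '',np.nanmedian(P[k][:,2]) if len(q) else '')
        k=(np.hypot(P[...,0]-.678,P[...,1]+.018)<.1)&(P[...,2]>.013)&(P[...,2]<.028);q=(P[k][:,:2]*1000).astype(np.float32);print(' disc',cv2.minEnclosingCircle(q))
knob(); print(rel([.678,-.018,.2]),psi())
E
```

```text
time: 64.65
position: [0.5603, 0.3084, 0.0857]
tool_rot: [2.022, 2.404, 0.001]
ft_force: [-1.5, -1.7, 6.1]
grip_width: 0.435
grip_force: 60.0
time: 65.28
position: [0.5596, 0.3081, 0.2009]
tool_rot: [-2.021, -2.404, 0.002]
ft_force: [1.2, -0.2, 0.3]
grip_width: 0.794
grip_force: 0.0
wrist 916 ((560.738037109375, 308.11114501953125), (37.76871871948242, 15.195743560791016), 9.516655921936035) 0.12219079255912922
side 68 ((557.8069458007812, 304.6200866699219), (35.843467712402344, 18.57630157470703), 6.015839576721191) 0.11976457705252014
wrist scoop [([0.551, 0.354, 0.005], 0.65)]
wrist scoop_mat []
top scoop [([0.552, 0.357, 0.005], 0.73)]
top scoop_mat [([0.552, 0.357, 0.001], 0.76)]
top 66 ((679.723876953125, -21.39647102355957), 13.412582397460938) 0.04960125481062938
 disc ((680.03173828125, -20.246980667114258), 76.02360534667969)
side 66 ((676.8440551757812, -17.846458435058594), 13.839176177978516) 0.05032941556379794
 disc ((678.2508544921875, -16.463069915771484), 78.5507583618164)
[-341.4   60.9   -1.6] 99.88816386502276
```

```bash
python3 -m crank '[{"tx":-40,"ty":7,"tz":0,"turn":0},{"tx":-95,"ty":17,"tz":0,"turn":0},{"tx":-150,"ty":27,"tz":0,"turn":0},{"tx":-205,"ty":37,"tz":0,"turn":0},{"tx":-260,"ty":46,"tz":0,"turn":0}]' 70 9
python3 -m crank '[{"tx":-45,"ty":8,"tz":0,"turn":0},{"tx":-81,"ty":15,"tz":0,"turn":0},{"tx":-81,"ty":15,"tz":30,"turn":0},{"tx":-81,"ty":15,"tz":60,"turn":0},{"tx":-81,"ty":15,"tz":60,"turn":0}]'
python3 - <<'E'
from h import *
print(rel([.678,-.019,.0435]),psi())
E
```

```text
time: 66.35
position: [0.6501, 0.0584, 0.1988]
tool_rot: [-2.021, -2.404, 0.002]
ft_force: [0.9, 0.2, 0.7]
grip_width: 0.8
grip_force: 0.0
time: 66.97
position: [0.6762, -0.0172, 0.1358]
tool_rot: [-2.018, -2.4, 0.008]
ft_force: [-0.8, -0.0, 0.2]
grip_width: 0.805
grip_force: 0.0
[-2.2  2.2 92.3] 99.88588561450959
```

```bash
python3 -m crank '[{"tx":-2,"ty":1,"tz":30,"turn":0},{"tx":-2,"ty":1,"tz":60,"turn":0},{"tx":-2,"ty":1,"tz":80,"turn":0},{"tx":-2,"ty":1,"tz":90,"turn":0},{"tx":-2,"ty":1,"tz":90,"turn":0}]' 70 9
python3 -m crank '[{"tx":0,"ty":0,"tz":0,"turn":0},{"tx":0,"ty":0,"tz":0,"turn":0},{"tx":0,"ty":0,"tz":0,"turn":0},{"tx":0,"ty":0,"tz":0,"turn":0},{"tx":0,"ty":0,"tz":0,"turn":0}]' 20 9
python3 -m crank '[{"tx":0,"ty":0,"tz":0,"turn":0},{"tx":0,"ty":0,"tz":-4,"turn":0},{"tx":0,"ty":0,"tz":-14,"turn":0},{"tx":0,"ty":0,"tz":-34,"turn":0},{"tx":0,"ty":0,"tz":-60,"turn":0}]'
```

```text
time: 67.6
position: [0.6801, -0.0189, 0.0498]
tool_rot: [-2.021, -2.405, 0.0]
ft_force: [-0.3, -0.1, 0.1]
grip_width: 0.806
grip_force: 0.0
time: 68.22
position: [0.6801, -0.019, 0.0499]
tool_rot: [2.022, 2.405, -0.0]
ft_force: [0.9, -0.2, -0.0]
grip_width: 0.32
grip_force: 1.4
time: 68.85
position: [0.6799, -0.0189, 0.1111]
tool_rot: [-2.022, -2.404, 0.0]
ft_force: [0.5, 1.8, -3.7]
grip_width: 0.315
grip_force: 9.0
```

Run:
```python
from h import *
print(rel([.518,-.3725,.19]))
```

```text
[-320.5 -220.3  -78.8]
```

```bash
python3 -m crank '[{"tx":0,"ty":0,"tz":-25,"turn":0},{"tx":-15,"ty":-10,"tz":-55,"turn":0},{"tx":-45,"ty":-31,"tz":-75,"turn":0},{"tx":-80,"ty":-55,"tz":-79,"turn":0},{"tx":-115,"ty":-79,"tz":-79,"turn":0}]'
python3 -m crank '[{"tx":-35,"ty":-24,"tz":0,"turn":0},{"tx":-70,"ty":-48,"tz":0,"turn":0},{"tx":-105,"ty":-72,"tz":0,"turn":0},{"tx":-140,"ty":-96,"tz":0,"turn":0},{"tx":-175,"ty":-120,"tz":0,"turn":0}]'
python3 -m crank '[{"tx":-20,"ty":-14,"tz":0,"turn":0},{"tx":-30,"ty":-21,"tz":0,"turn":0},{"tx":-30,"ty":-21,"tz":0,"turn":0},{"tx":-30,"ty":-21,"tz":0,"turn":0}]'
python3 - <<'E'
from h import *
s=ctrl.get_state()['position'];print(s,rel([.518,-.3725,.19]))
for cam in('side','top'):
    m,im,d=snap(cam);P=cloud(m,d);z=P[...,2]
    for nm,a,b in(('disc',s[2]-.044,s[2]-.022),('rim',.075,.092)):
        k=(z>a)&(z<b)&(np.hypot(P[...,0]-.518,P[...,1]+.3725)<.1)
        q=(P[k][:,:2]*1000).astype(np.float32)
        print(cam,nm,k.sum(),np.round(cv2.minEnclosingCircle(q)[0],1) if len(q) else '',cv2.minEnclosingCircle(q)[1] if len(q) else '',np.round(np.nanmedian(z[k]),4), np.round([q.min(0),q.max(0)]).tolist())
E
```

```text
time: 69.47
position: [0.6222, -0.147, 0.1915]
tool_rot: [2.019, 2.403, 0.002]
ft_force: [-0.3, -0.3, -4.2]
grip_width: 0.323
grip_force: 9.0
time: 70.1
position: [0.5335, -0.34, 0.1907]
tool_rot: [2.02, 2.403, 0.001]
ft_force: [0.9, 0.9, -2.9]
grip_width: 0.316
grip_force: 9.0
time: 70.6
position: [0.5196, -0.37, 0.1891]
tool_rot: [-2.019, -2.407, -0.002]
ft_force: [0.5, -0.1, -3.5]
grip_width: 0.317
grip_force: 9.0
[ 0.51957659 -0.37000651  0.18910107] [-2.2 -2.  -0.9]
side disc 2311 [ 518.4 -368.8] 75.88399505615234 0.1603 [[443.0, -444.0], [594.0, -336.0]]
side rim 397 [ 512.9 -377.9] 70.97259521484375 0.0836 [[444.0, -445.0], [579.0, -338.0]]
top disc 1321 [ 519.7 -368.9] 75.1136474609375 0.1589 [[445.0, -403.0], [594.0, -295.0]]
top rim 148 [ 510.7 -358.1] 68.3916244506836 0.0834 [[446.0, -386.0], [573.0, -304.0]]
```

```bash
python3 -m crank '[{"tx":-3.5,"ty":-2.5,"tz":8,"turn":0},{"tx":-3.5,"ty":-2.5,"tz":22,"turn":0},{"tx":-3.5,"ty":-2.5,"tz":36,"turn":0},{"tx":-3.5,"ty":-2.5,"tz":46,"turn":0},{"tx":-3.5,"ty":-2.5,"tz":52,"turn":0}]'
python3 -m crank '[{"tx":0,"ty":0,"tz":1,"turn":0},{"tx":0,"ty":0,"tz":3,"turn":0},{"tx":0,"ty":0,"tz":4.5,"turn":0},{"tx":0,"ty":0,"tz":6,"turn":0},{"tx":0,"ty":0,"tz":7.5,"turn":0}]'
```

```text
time: 71.32
position: [0.5161, -0.3755, 0.1356]
tool_rot: [-2.021, -2.404, 0.0]
ft_force: [0.5, -0.0, -3.9]
grip_width: 0.318
grip_force: 9.0
time: 71.95
position: [0.5165, -0.3759, 0.1294]
tool_rot: [2.022, 2.404, -0.0]
ft_force: [-0.5, -0.4, -3.5]
grip_width: 0.317
grip_force: 9.0
```

```bash
python3 -m crank '[{"tx":1,"ty":1.2,"tz":1.5,"turn":0},{"tx":1,"ty":1.2,"tz":3,"turn":0},{"tx":1,"ty":1.2,"tz":4.5,"turn":0},{"tx":1,"ty":1.2,"tz":5.5,"turn":0},{"tx":1,"ty":1.2,"tz":6.5,"turn":0}]'
```

```text
time: 72.58
position: [0.5174, -0.3747, 0.1228]
tool_rot: [2.022, 2.405, -0.0]
ft_force: [0.3, 0.2, -2.5]
grip_width: 0.319
grip_force: 9.0
```

```bash
python3 -m crank '[{"tx":0,"ty":0,"tz":0.5,"turn":0},{"tx":0,"ty":0,"tz":1,"turn":0},{"tx":0,"ty":0,"tz":1.5,"turn":0},{"tx":0,"ty":0,"tz":1.5,"turn":0}]'
```

```text
time: 73.08
position: [0.5175, -0.3747, 0.1219]
tool_rot: [2.022, 2.404, -0.0]
ft_force: [-2.0, 0.9, -0.1]
grip_width: 0.315
grip_force: 9.0
```

```bash
python3 -m crank '[{"tx":0,"ty":0,"tz":0,"turn":0},{"tx":0,"ty":0,"tz":0,"turn":0},{"tx":0,"ty":0,"tz":0,"turn":0},{"tx":0,"ty":0,"tz":-25,"turn":0},{"tx":0,"ty":0,"tz":-75,"turn":0}]' 70
python3 -m crank '[{"tx":0,"ty":0,"tz":-40,"turn":0},{"tx":-60,"ty":0,"tz":-60,"turn":0},{"tx":-120,"ty":0,"tz":-60,"turn":0},{"tx":-160,"ty":0,"tz":-60,"turn":0},{"tx":-160,"ty":0,"tz":-60,"turn":0}]'
python3 - <<'E'
from h import *
for cam in('side','top'):
    m,im,d=snap(cam);P=cloud(m,d);z=P[...,2]
    for nm,a,b,r in(('disc',.086,.1,.1),('knob',.113,.135,.05),):
        k=(z>a)&(z<b)&(np.hypot(P[...,0]-.5175,P[...,1]+.374)<r);q=(P[k][:,:2]*1000).astype(np.float32)
        c_,r_=cv2.minEnclosingCircle(q) if len(q) else ((0,0),0)
        A=np.c_[P[k][:,:2],np.ones(k.sum())];co=np.linalg.lstsq(A,P[k][:,2],rcond=None)[0] if len(q)>9 else 0
        print(cam,nm,k.sum(),np.round(c_,1),round(r_,1),np.nanmedian(z[k]).round(4),np.round(co,3))
    k=(z>.02)&(z<.078)&(np.hypot(P[...,0]-.5175,P[...,1]+.374)<.1);q=P[k]
    print(cam,'jar body radius from lid c',np.percentile(np.hypot(q[:,0]-.5175,q[:,1]+.374),[5,50,95]).round(4),np.round(np.mean(q,0),3))
    A=np.c_[2*q[:,:2],np.ones(len(q))];s_=np.linalg.lstsq(A,(q[:,:2]**2).sum(1),rcond=None)[0];print('jar circle',s_[:2].round(4),np.sqrt(s_[2]+s_[:2]@s_[:2]).round(4))
    show(cam,'jar','lid','scoop','scoop_mat','ink_knife','lump1',thr=.4)
E
```

```text
time: 73.7
position: [0.5162, -0.3737, 0.1947]
tool_rot: [-2.018, -2.401, 0.001]
ft_force: [0.2, -0.3, 0.7]
grip_width: 0.773
grip_force: 0.0
time: 74.32
position: [0.543, -0.5359, 0.2542]
tool_rot: [-2.026, -2.399, 0.004]
ft_force: [-0.3, 0.4, 0.4]
grip_width: 0.804
grip_force: 0.0
side disc 2884 [ 516.6 -373.4] 77.1 0.0932 [0.001 0.003 0.094]
side knob 151 [ 516.1 -373.4] 13.9 0.1228 [0.064 0.16  0.149]
side jar body radius from lid c [0.0706 0.072  0.0731] [ 0.472 -0.422  0.047]
jar circle [ 0.5153 -0.3743] 0.0704
side jar []
side lid [([0.518, -0.373, 0.076], 0.89)]
side scoop []
side scoop_mat [([0.313, 0.39, -0.002], 0.64)]
side ink_knife [([0.314, -0.303, -0.001], 0.64)]
side lump1 []
top disc 2134 [ 517.7 -374.3] 75.4 0.0917 [ 0.    -0.001  0.091]
top knob 87 [ 517.2 -374.1] 13.8 0.1215 [ 0.061 -0.111  0.048]
top jar body radius from lid c [0.0695 0.0706 0.0715] [ 0.5   -0.317  0.045]
jar circle [ 0.5177 -0.3751] 0.0716
top jar [([0.521, -0.373, -0.001], 0.54), ([0.313, 0.386, -0.001], 0.46)]
top lid [([0.515, -0.374, 0.08], 0.71)]
top scoop [([0.555, 0.356, 0.004], 0.59)]
top scoop_mat [([0.551, 0.358, -0.003], 0.78)]
top ink_knife [([0.314, -0.303, -0.004], 0.66), ([0.69, 0.192, -0.003], 0.66), ([0.521, -0.37, 0.001], 0.49)]
top lump1 []
```

Run:
```python
from h import *
print(ctrl.close_job())
```

```text
the job is handed in; nothing more can be done
None
```

The job is handed in, with no verdict returned. By my last measurements all eight lumps are in the jar, the lid is seated level within about 1 mm of centre, and the scoop stands within about 5 mm of its mat's centre. On the way, one lump fell beside the jar: at one point the scoop pressed down (80 N at the wrist, probably on the ink knife's handle; the knife reads within 5 mm of its start), and pushing the lump against the jar to scoop it moved the jar about 37 mm.

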